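# Hang a hook-on shelf on the slotted upright and stand the bottle on it

### The arm

A 6-joint arm with a two-finger parallel gripper is mounted at the origin on a cart in front of the work surface, level with it; the furniture and walls round the work are solid. World frame = base frame: x ahead of the robot, y to its left, z up, the work surface at z = 0. Lengths are in mm, angles in rad, forces in N, time in s.
With the tool pointing down it reaches from about 350 to 875 mm from the base axis. Payload 4.2 kg.
Tool frame: the origin (TCP) lies between the finger pads; the fingertips stand 17 mm ahead of it and the grasp point (between the pads) lies 2 mm behind it (nose_length is the distance from the TCP to the fingertips, in mm); z points along the fingers, y is the direction in which the jaws open and shut (so a half turn about z gives the same grasp; the last joint's range is limited). The gripper opens to 85 mm and grips with 20 to 120 N. Pads are 22 mm wide; open, the fingers measure 114 mm over their backs; the gripper's body (76 mm by 85 mm) begins 54 mm behind the grasp point. The pads swing forward as they close: fully open they stand 13 mm farther back than shut.
Start: joints at [0.259, 0.385, 0.008, 0, -1.194, -0.259], TCP at [624.979, 0.025, 248.312] pointing down, gripper open.
Joint ranges: [-3.14, 3.14], [-1.21, 2.06], [-1.07, 1.41], [-3.16, 2.05], [-2.99, -0.16], [-3.1, 3.1]. Speed limits (rad/s): [2.79, 2.79, 3.14, 3.14, 3.14, 3.14].

### API

Orientations are given as a unit quaternion [x, y, z, w].
In Python, from bench import * gives the robot as it stands.
- The arm moves only by the tool jog_arm, never from a script. Its argument "increments" is a list of rows, each a list of 4 numbers: the shift along the tool's x, y, z in m, then the turn about the tool's z in degrees. A call has 1 to 10 rows; each row is the pose to reach, as a shift and turn from the pose measured when the call began, along the tool's axes at that moment; what a row does not reach only later rows make up. A row lasts 1/8 s, in which the tool goes at most 62.5 mm and 10.7 degrees, less where a joint would pass 70% of its speed; a pose out of reach is approached as far as the arm can. A call with a gripper value outside its range is refused whole. "hand" is the gripper's target within -1 to 1 (fully open at 1, half-way at 0, shut at -1), set as the call begins (left out, the last holds). The fingers move at their own pace and stop on an object; the grip force is fixed at half the most. Time passes only in rows, so rows that repeat a pose let the fingers close. It gives the time, the measured TCP pose, the force and the opening at its end, in the units of the state.
- read_state(): the state, without advancing time (a new reading comes with each control period).
- get_image(name): name is "scene" or "side" or "wrist"; returns the picture (384x512x3 uint8, red, green, blue); there is no depth.
- calibration(name): a dict with "fx", "fy", "cx", "cy" (pixels), "position" and "rotation" of the camera in the world; the wrist camera has in their place "hand_eye" (4x4, takes a point from camera to tool coordinates, whose origin is the TCP and whose axes are the flange's). Camera axes: x right, y up, looking along -z (the intrinsics and any distortion apply to the point x, -y, -z); pixel columns grow to the right and rows downward; lengths in mm; the calibration is good to about 2 mm. The wrist camera is an equidistant fisheye: a pixel r from the principal point sees the ray r / f radians off the axis. A picture is of the moment at which its call begins: read the wrist's pose just before it. calibration takes no time and is no camera call.
- job_done(): hands the job in, once; it reports no verdict.
The state is a dict: "clock": time; "joints": joint angles; "joint_vel": joint speeds; "joint_efforts": joint torques, N m; "position": TCP position; "ee_rot": TCP orientation; "contact_force": force on the tool from outside, world axes, zero at the start; "wrist_torque": the same for the moment, N m; "gripper_width": finger opening in mm.
Only numpy, scipy, OpenCV 4.12 (cv2) and the standard library are available. Lean on these libraries where they do the work, as an engineer would, in place of code of your own. Each camera call takes 0.05 s, during which the arm holds its last target.

### The job

Hang the small metal shelf on the slotted upright: put its two hooks through the two slots and push it straight down until it is fully home and the sprung flap has snapped back out over its back plate, then let go. Then stand the smaller of the two reagent bottles upright on the hung shelf, setting it down rather than dropping it, and leave the larger bottle, the tape roll and the marker where they are.

Things in the scene. Friction and masses are not known exactly. Their poses are not given: they have to be found in the camera images.
- shelf: loose aluminium shelf, 0.25 kg, level on the desk at the start. Origin: centre of the deck's underside; x from the grip flange to the hooks, z up. Deck 110 (x) x 80 (y) x 5 mm. Back plate at x 49..55, y -45..45, z 0..62 mm. Side rims at y +-38.5, 3 mm thick, top at z 13 mm
- shelf_grip (a point): middle of the shelf's grip flange, 28 mm above the deck's underside (shelf frame -50, 0, 28 mm): an upright plate at the front edge, x -55..-45 mm (10 mm thick), y -30..30, top at z 42 mm, to be pinched from above across x
- shelf_hooks (a point): on the back plate's rear face, midway between the hooks, level with the undersides of their necks (shelf frame 55, 0, 36 mm). Hooks at y +30 and -30, 10 mm wide: a neck 8 mm high (z 36..44) reaching back 12 mm, then a prong pointing down to z 21 mm, its end 16 mm behind the back plate. Gap between plate and prong 8 mm at the neck, 10 mm at its end, so the hung shelf droops up to 0.06 rad
- rack: slotted upright, grey steel, fixed: panel 140 mm wide, 6 mm thick, top 185 mm above the desk; foot plate 12 mm thick. Origin: on the desk under the panel's middle; front face at x = -3 mm, -x points out of the front, y along the panel, z up. Two slots right through, at y +30 and -30 mm, each 18 mm wide and 30 mm high (z 121..151 mm)
- rack_seat (a point): on the panel's front face midway between the slots, level with their lower edges (121 mm up); axes as the rack. shelf_hooks lies here when the shelf is home (deck underside then 85 mm above the desk). The shelf enters with its x along the rack's x, raised 16 to 21 mm, goes in until its back plate touches the panel, then down until the necks rest on the slots' edges
- flap (a joint): sprung steel flap, 28 mm wide, in a window between the slots, hinged along its upper edge. Value in rad: 0 = at rest, lower edge about 10 mm out of the panel's front; about 0.5 = pushed in flush. The back plate pushes it in (about 3 N) as the hooks enter; its rubbing may keep the shelf from sinking by itself; once the shelf is fully down it springs back to 0 above the back plate
- flap_edge (a point): lower edge of the flap; at rest about 3 mm above the top edge of a fully seated back plate, which it stops from lifting
- small_bottle: the smaller reagent bottle: cream plastic, red cap, 40 mm diameter, straight body to 74 mm, cap 26 mm diameter, 85 mm tall in all, about 0.16 kg. Origin: centre of its underside, z up
- large_bottle: the larger reagent bottle (leave it): white with blue cap, 50 mm diameter, 115 mm tall. Origin: centre of its underside
- tape_roll: roll of tape lying flat (leave it), about 96 mm diameter, 25 mm high. Origin: centre of its underside
- marker: marker pen lying on the desk (leave it), 135 mm long along its y, 17 mm thick. Origin: centre of its underside
There are look-alikes about, which are no part of the job. What is shaped like the small_bottle but yellow is not meant.

How it is judged (in metres and radians):
On the way, in this order (a step that is already met when the one before it is completed fails the run):
1. the shelf is hooked in, fully down and locked by the flap, and let go (x of shelf_hooks in the frame of rack_seat between -0.006 and 0.006 m and y of shelf_hooks in the frame of rack_seat between -0.008 and 0.008 m and z of shelf_hooks in the frame of rack_seat between -0.004 and 0.004 m and angle between shelf's own z axis and vertical below 0.1 rad and angle between the x axis of shelf and the x axis of rack, either way round below 0.12 rad and value of joint flap below 0.12 rad and contact force between the fingers and shelf below 0.05 N), for 0.2 s.
2. the smaller bottle stands on the hung shelf (x of shelf_hooks in the frame of rack_seat between -0.006 and 0.006 m and y of shelf_hooks in the frame of rack_seat between -0.008 and 0.008 m and z of shelf_hooks in the frame of rack_seat between -0.004 and 0.004 m and angle between shelf's own z axis and vertical below 0.1 rad and angle between the x axis of shelf and the x axis of rack, either way round below 0.12 rad and value of joint flap below 0.12 rad and x of small_bottle in the frame of shelf between -0.035 and 0.04 m and y of small_bottle in the frame of shelf between -0.03 and 0.03 m and z of small_bottle in the frame of shelf between 0 and 0.011 m and angle between small_bottle's own z axis and vertical below 0.15 rad), for 0.2 s.
At the end, for the whole second after the job is handed in: Shelf hooked fully home (hook point within 4 mm in height, 8 mm sideways, 6 mm in depth of the seat; level to 0.1 rad, turned under 0.12 rad), flap sprung out (under 0.12 rad), smaller bottle upright (0.15 rad) inside the rims of the deck (30 mm sideways, x -35 to 40 mm), all at rest (all of step 2 and linear speed of each of shelf, small_bottle below 0.02 m/s); the robot touches nothing.
It fails at once if the large bottle is shifted by more than 30 mm (distance of large_bottle from where it was at the start of the episode above 0.03 m).
It fails at once if the tape roll is shifted by more than 30 mm (distance of tape_roll from where it was at the start of the episode above 0.03 m).
It fails at once if the marker is shifted by more than 30 mm (distance of marker from where it was at the start of the episode above 0.03 m).
It fails at once if the smaller bottle is dropped or knocked (moves faster than 0.45 m/s without being held) (linear speed of small_bottle above 0.45 m/s and contact force between the fingers and small_bottle below 0.05 N).
It fails at once if the smaller bottle is tipped over (angle between small_bottle's own z axis and vertical above 0.8 rad).
It also fails if it takes over 58 s, if anything falls off the work surface, if the arm or the gripper's body presses on something with over 40 N, if the wrist force passes 120 N, or if a joint passes its speed limit or range.

## Working session

There is one attempt and no reset: what is moved stays moved. The work goes in short steps, Python scripts to look and compute and a tool call to move; the robot and the scene stay as the last step left them, time stands still between calls to the robot, and variables do not carry over. Pictures are saved under pics/ and viewed, and the job is handed in when it is done.

Besides the shell and the picture viewer there is one more tool, called after ">>>" as name(argument=value, ...) on one line, values as JSON. jog_arm: Moves the arm, as the interface text tells. Its arguments: {"type":"object","properties":{"increments":{"type":"array"},"hand":{"type":"number"}},"required":["increments"]}

```bash
ls; mkdir -p pics
python3 - <<'E'
from bench import *
import cv2
print(read_state())
for n in ["scene","side","wrist"]:
    im=get_image(n); cv2.imwrite(f"pics/{n}0.png",im[:,:,::-1]); print(n,calibration(n))
E
```

```text
pics
{'clock': 0.0, 'joints': array([ 2.58617896e-01,  3.85572450e-01,  6.61326936e-03, -5.46722434e-04,
       -1.19395880e+00, -2.58547630e-01]), 'joint_vel': array([-4.87532946e-05, -2.15714573e-03, -1.38757269e-03,  7.73366362e-04,
        4.95627638e-04, -3.14697540e-04]), 'joint_efforts': array([-9.55001960e-04, -3.92286408e+01,  1.88399577e+01,  4.18616563e+00,
       -4.72148502e-03,  8.27910434e-07]), 'position': array([6.24453664e+02, 4.49006161e-02, 2.47199933e+02]), 'ee_rot': array([-0.70705988,  0.70715284,  0.00075299, -0.00078925]), 'contact_force': array([-0.97676625, -0.21133928,  0.05996288]), 'wrist_torque': array([ 0.0200868 , -0.02037616, -0.00332   ]), 'gripper_width': 85.60303075400033}
scene {'fx': 448.85327284133484, 'fy': 448.85327284133484, 'cx': 249.71145380857695, 'cy': 193.48446677540022, 'position': array([-111.20512673, -893.09349376,  926.98605328]), 'rotation': array([ 0.42128608, -0.14101752, -0.27544697,  0.85250282])}
side {'fx': 498.221095381021, 'fy': 498.221095381021, 'cx': 254.6727872078429, 'cy': 189.56732496904047, 'position': array([ 137.10837818, 1065.7675302 , 1039.94810623]), 'rotation': array([-0.06855058,  0.43407054,  0.884134  , -0.15871565])}
wrist {'fx': 297.3186396354542, 'fy': 297.3186396354542, 'cx': 253.1353950042574, 'cy': 192.74711601712093, 'hand_eye': array([[ 3.06804476e-04,  9.59790060e-01,  2.80718627e-01,
         7.13033524e+01],
       [ 9.99999312e-01, -6.12273908e-04,  1.00046851e-03,
         9.51522915e-01],
       [ 1.13211642e-03,  2.80718127e-01, -9.59789587e-01,
        -1.24701557e+02],
       [ 0.00000000e+00,  0.00000000e+00,  0.00000000e+00,
         1.00000000e+00]])}
```

View pics/scene0.png

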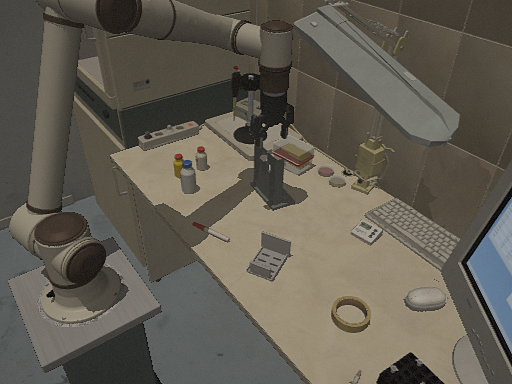

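View pics/side0.png

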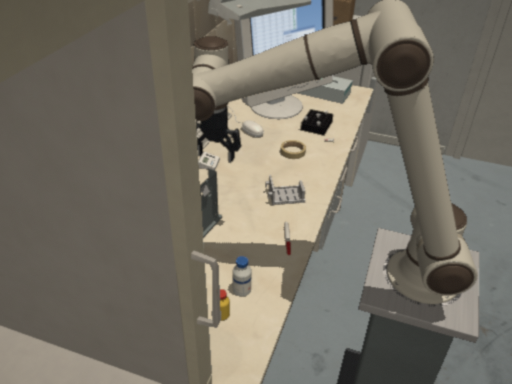

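View pics/wrist0.png

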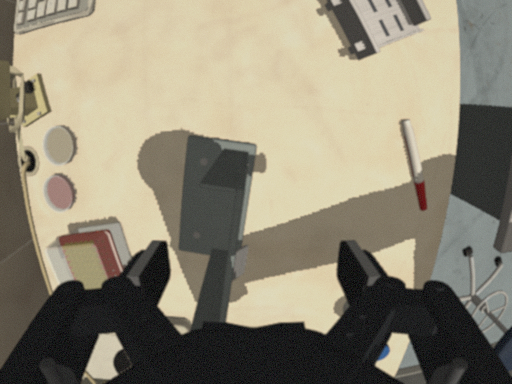

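```bash
cat > h.py <<'E'
import numpy as np, cv2
from scipy.spatial.transform import Rotation as R
from scipy.optimize import least_squares
from bench import *
def proj(name,P,pose=None):
    c=calibration(name);P=np.atleast_2d(np.asarray(P,float))
    if name=="wrist":
        p,q=pose; T=np.asarray(c["hand_eye"])
        Pt=R.from_quat(q).inv().apply(P-p); pc=(Pt-T[:3,3])@T[:3,:3]
        v=pc*[1,-1,-1]; rr=np.hypot(v[:,0],v[:,1]); th=np.arctan2(rr,v[:,2])
        s=th/np.maximum(rr,1e-9); return np.c_[c["cx"]+c["fx"]*s*v[:,0],c["cy"]+c["fy"]*s*v[:,1]]
    pc=R.from_quat(c["rotation"]).inv().apply(P-c["position"]); v=pc*[1,-1,-1]
    return np.c_[c["cx"]+c["fx"]*v[:,0]/v[:,2],c["cy"]+c["fy"]*v[:,1]/v[:,2]]
def ray(name,uv,pose=None):
    c=calibration(name);u=(uv[0]-c["cx"])/c["fx"];v=(uv[1]-c["cy"])/c["fy"]
    if name=="wrist":
        p,q=pose;T=np.asarray(c["hand_eye"]);th=np.hypot(u,v)
        d=np.array([np.sin(th)*u/th,-np.sin(th)*v/th,-np.cos(th)])
        r=R.from_quat(q); return r.apply(T[:3,3])+p, r.apply(T[:3,:3]@d)
    return np.asarray(c["position"]),R.from_quat(c["rotation"]).apply([u,-v,-1])
def atz(name,uv,z,pose=None):
    o,d=ray(name,uv,pose);return (o+d*(z-o[2])/d[2]).round(1)
def crop(src,dst,x0,y0,x1,y1,k):
    im=cv2.imread(src)[y0:y1,x0:x1];cv2.imwrite(dst,cv2.resize(im,None,fx=k,fy=k,interpolation=cv2.INTER_CUBIC))
E
python3 - <<'E'
from h import *
crop("pics/scene0.png","pics/c1.png",160,135,300,285,4)
crop("pics/side0.png","pics/c2.png",190,160,320,330,3.5)
crop("pics/wrist0.png","pics/c3.png",130,120,270,310,3)
E
```

```text
(no output)
```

View pics/c1.png

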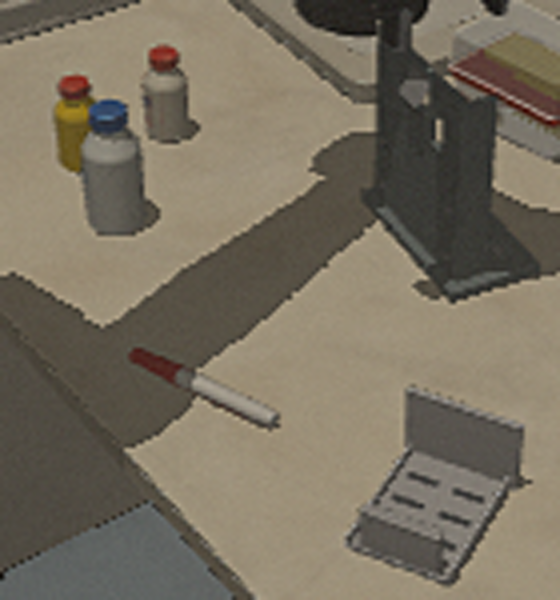

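View pics/c2.png

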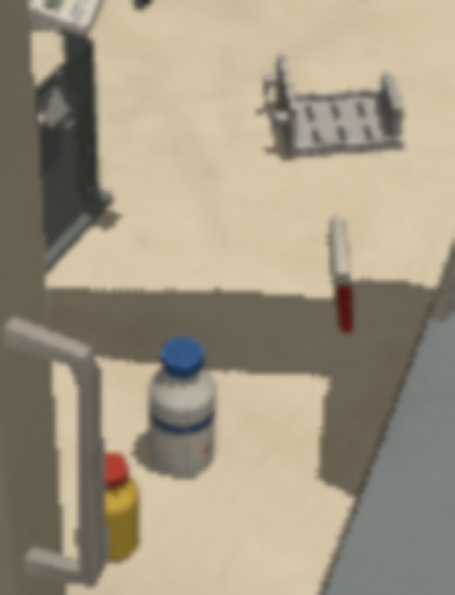

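View pics/c3.png

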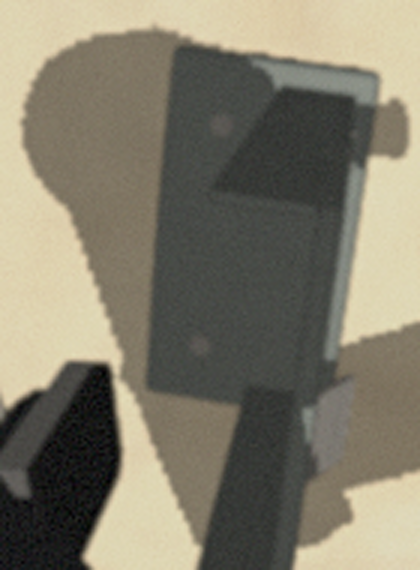

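Run:
```python
from h import *
c=lambda x,y:(160+x/4,135+y/4)
for n,uv,z in [("flange top L",c(362,513),42),("flange top R",c(442,548),42),("bp top L",c(408,388),62),("bp top R",c(522,428),62),
 ("deck FL",c(350,545),0),("deck FR",c(452,580),0),("small base",c(168,138),0),("small top",c(163,50),85),("yellow base",c(77,165),0),("large base",c(117,228),0),("foot FL",c(365,200),12),("foot FR",c(450,297),12),("foot BR",c(540,265),12),("panel TR",c(495,95),185),("panel TL",c(378,12),185)]:
    print(n,atz("scene",uv,z))
s=lambda x,y:(190+x/3.5,160+y/3.5)
for n,uv,z in [("bp top",s(282,58),62),("large base",s(182,465),0),("yel base",s(118,555),0)]: print(n,atz("side",uv,z))
st=read_state();pose=(st["position"],st["ee_rot"])
w=lambda x,y:(130+x/3,120+y/3)
for n,uv,z in [("foot BL?",w(178,48),12),("foot FR",w(377,75),12),("foot back other",w(150,388),12),("foot f",w(330,360),12),("panel top end far",w(355,100),185),("flap",w(330,420),140)]: print(n,atz("wrist",uv,z,pose))
```

```text
flange top L [ 398.  -209.7   42. ]
flange top R [ 422.3 -266.2   42. ]
bp top L [ 485.6 -145.2   62. ]
bp top R [ 525.2 -224.4   62. ]
deck FL [ 397.4 -197.1   -0. ]
deck FR [ 435.1 -263.5   -0. ]
small base [555.4 306.7   0. ]
small top [563.3 319.2  85. ]
yellow base [466.7 317.    0. ]
large base [448.9 214.7   0. ]
foot FL [635.9 111.4  12. ]
foot FR [613.6 -35.1  12. ]
foot BR [699.9 -45.4  12. ]
panel TR [655.3 -26.6 185. ]
panel TL [656.7 124.9 185. ]
bp top [ 524.5 -207.5   62. ]
large base [454.1 239.    0. ]
yel base [467.4 334.1   0. ]
foot BL? [702.  -38.6  12. ]
foot FR [620.6 -26.5  12. ]
foot back other [724.8 115.6  12. ]
foot f [641.2  99.8  12. ]
panel top end far [626.8 -42.6 185. ]
flap [635.4  58.8 140. ]
```

>>> jog_arm(increments=[[0.035,0.037,0,-5.4],[0.07,0.074,0,-10.8],[0.105,0.111,0,-16.2],[0.14,0.148,0.01,-21.6],[0.174,0.184,0.02,-27],[0.174,0.184,0.02,-27]], hand=1)

```text
clock: 0.9
position: [437.4, -175.3, 227.0]
ee_rot: [0.852, -0.524, -0.002, 0.001]
contact_force: [0.2, 0.9, 0.1]
gripper_width: 85.6
```

Run:
```python
from h import *
s=read_state();print(s["clock"],s["position"],s["ee_rot"],s["contact_force"])
np.savez("p1.npz",p=s["position"],q=s["ee_rot"])
for n in ["wrist","scene","side"]:
    cv2.imwrite(f"pics/{n}1.png",get_image(n)[:,:,::-1])
crop("pics/scene1.png","pics/c4.png",190,120,310,290,3.5)
crop("pics/scene1.png","pics/c4b.png",160,130,230,205,8)
```

```text
0.9 [ 437.43017105 -175.31012229  227.0391344 ] [ 0.85173492 -0.52396856 -0.00194414  0.00089103] [0.19102754 0.89124861 0.11840884]
```

View pics/wrist1.png

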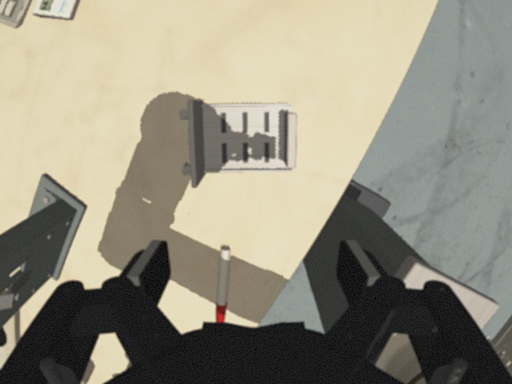

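View pics/c4.png

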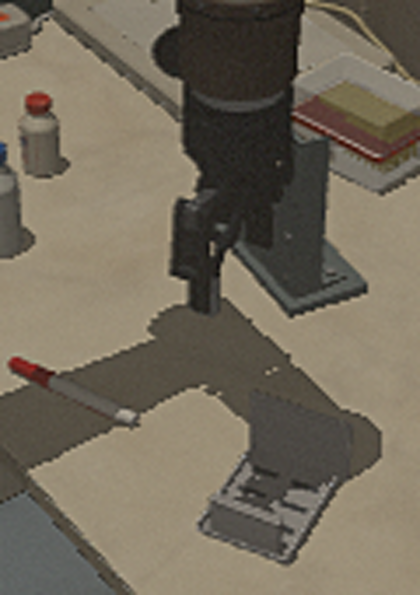

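View pics/side1.png

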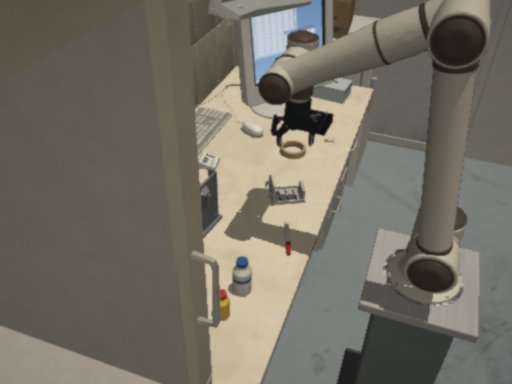

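View pics/c4b.png

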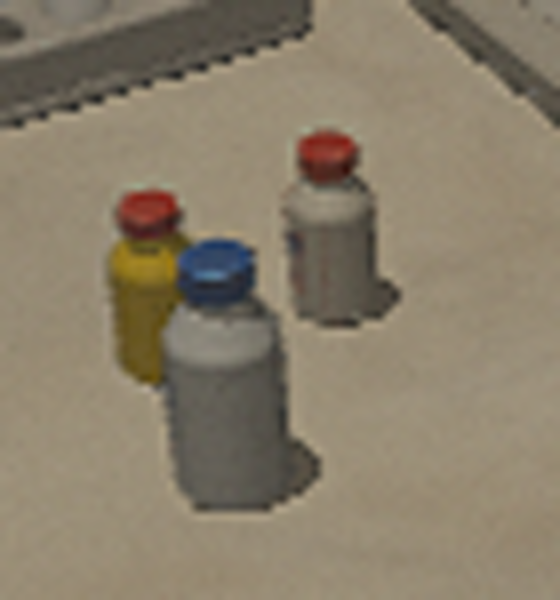

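Run:
```python
from h import *
crop("pics/wrist1.png","pics/c5.png",165,85,315,200,5)
crop("pics/wrist1.png","pics/c6.png",0,165,100,345,3.3)
```

```text
(no output)
```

View pics/c5.png

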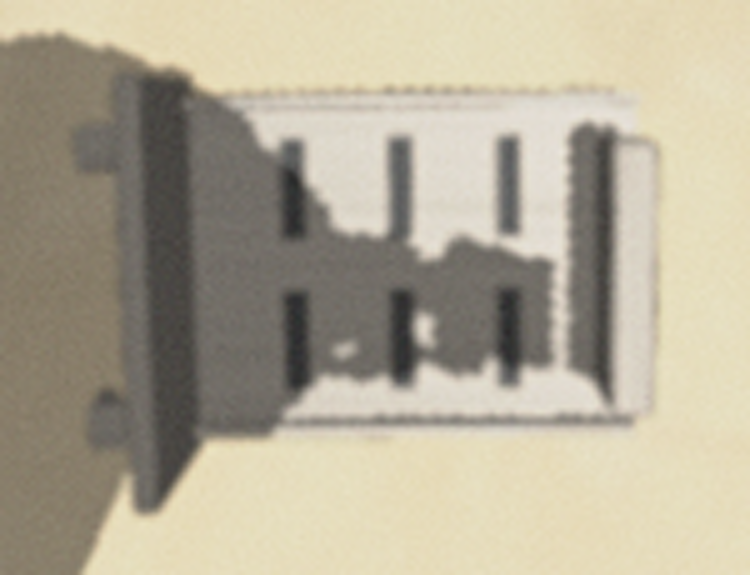

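View pics/c6.png

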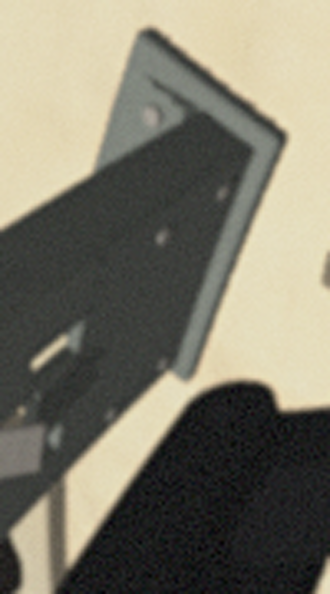

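```bash
cat >> h.py <<'E'
def T(x,y,yaw,P,z=0):
    P=np.atleast_2d(np.asarray(P,float));c,s=np.cos(yaw),np.sin(yaw)
    return np.c_[x+c*P[:,0]-s*P[:,1],y+s*P[:,0]+c*P[:,1],P[:,2]+z]
def box(x0,x1,y0,y1,z0,z1):
    c=np.array([[x,y,z] for x in(x0,x1) for y in(y0,y1) for z in(z0,z1)],float)
    return [(c[i],c[j]) for i in range(8) for j in range(i) if np.sum(c[i]!=c[j])==1]
RACK=box(-3,3,-70,70,12,185)+box(-3,-3,-39,-21,121,151)+box(-3,-3,21,39,121,151)
SHELF=box(-55,55,-40,40,0,5)+box(49,55,-45,45,0,62)+box(-55,-45,-30,30,5,42)+box(55,71,25,35,21,44)+box(55,71,-35,-25,21,44)
BOT=lambda r,h:[(np.array([r*np.cos(a),r*np.sin(a),z]),np.array([r*np.cos(a+.3),r*np.sin(a+.3),z])) for a in np.arange(0,6.3,.3) for z in (0,h)]
def draw(im,name,segs,pose2d,z=0,cam=None,col=(0,255,0),k=3):
    for a,b in segs:
        A=[a+(b-a)*t for t in np.linspace(0,1,8)]
        p=proj(name,T(*pose2d,A,z),cam)
        cv2.polylines(im,[np.round((p+.5)*k).astype(int)],False,col,1)
E
cat > fit1.py <<'E'
from h import *
d=np.load("p1.npz");w1=(d["p"],d["q"])
w0=(np.array([624.4537,.0449,247.2]),np.array([-0.70705988,0.70715284,0.00075299,-0.00078925]))
c5=lambda x,y:(165+x/5,85+y/5)
c1=lambda x,y:(160+x/4,135+y/4); c3=lambda x,y:(130+x/3,120+y/3); c6=lambda x,y:(x/3.3,165+y/3.3)
O=[("wrist",w1,(55,-45,62),c5(120,75)),("wrist",w1,(55,45,62),c5(136,512)),("wrist",w1,(49,45,62),c5(160,510)),
("wrist",w1,(-55,-30,42),c5(660,140)),("wrist",w1,(-55,30,42),c5(653,415)),("wrist",w1,(-45,30,42),c5(613,407)),("wrist",w1,(-45,-30,42),c5(612,138)),
("scene",None,(52,45,62),c1(408,388)),("scene",None,(52,-45,62),c1(522,428)),("scene",None,(-55,30,42),c1(362,517)),("scene",None,(-55,-30,42),c1(442,548))]
def res(p,O=O):
    return np.concatenate([(proj(n,T(*p,P),c)[0]-uv)*(1 if n=="wrist" else .7) for n,c,P,uv in O])
r=least_squares(res,[458,-210,.46],x_scale=[1,1,.01]);print("shelf",r.x,np.degrees(r.x[2]));print(r.fun.reshape(-1,2).round(1).tolist())
r2=least_squares(lambda p:res(p,O[:7]),r.x,x_scale=[1,1,.01]);print("wrist only",r2.x)
np.save("shelf.npy",r.x)
def foot(p):
    x,y,a,L,xf,xb=p
    Q=[("wrist",w0,(xb,-L,12),c3(178,48)),("wrist",w0,(xf,-L,12),c3(377,75)),("wrist",w0,(xb,L,12),c3(150,388)),
    ("scene",None,(xf,L,12),c1(365,200)),("scene",None,(xf,-L,12),c1(450,290)),("scene",None,(xb,-L,12),c1(540,262)),
    ("wrist",w1,(xb,-L,12),c6(145,30)),("wrist",w1,(xf,-L,12),c6(285,132)),
    ("scene",None,(-3,-70,185),c1(495,95))]
    return res((x,y,a),Q)
f=least_squares(foot,[650,35,-.15,75,-30,50],x_scale=[1,1,.01,1,1,1]);print("rack",f.x.round(3));print(f.fun.reshape(-1,2).round(1).tolist())
np.save("rack.npy",f.x[:3])
for n,i,cam in [("wrist",0,w0),("wrist",1,w1),("scene",0,None)]:
    k=1.5 if n=="wrist" else 1
    im=cv2.imread(f"pics/{n}{i}.png")
    b=(0,110,280,330) if (n,i)==("wrist",0) else (0,70,320,350) if n=="wrist" else (160,110,320,290)
    k=800/(b[2]-b[0]); k=min(k,590/(b[3]-b[1]),4)
    im=cv2.resize(im,None,fx=k,fy=k,interpolation=cv2.INTER_CUBIC)
    draw(im,n,RACK+box(f.x[4],f.x[5],-f.x[3],f.x[3],0,12),f.x[:3],0,cam,(0,255,0),k); draw(im,n,SHELF,r.x,0,cam,(0,0,255),k)
    b=[int(v*k) for v in b];cv2.imwrite(f"pics/o_{n}{i}.png",im[b[1]:b[3],b[0]:b[2]])
E
python3 fit1.py
```

```text
shelf [ 460.62761976 -204.92068753    0.47722186] 27.34279868528819
[[-1.6, -1.4], [-0.7, 0.2], [0.3, 0.6], [0.7, -1.2], [1.2, 0.1], [-0.1, 1.8], [0.7, -0.9], [-0.5, -0.6], [-0.1, -0.7], [-0.9, -1.6], [-0.9, -1.9]]
wrist only [ 460.62964603 -204.74883247    0.47658724]
rack [ 6.69254e+02  4.37340e+01 -1.45000e-01  7.83280e+01 -3.89200e+01
  4.34750e+01]
[[0.5, -1.4], [0.8, -1.6], [0.6, -0.4], [-0.8, -1.9], [0.1, -0.0], [-0.6, -0.1], [-1.9, 0.4], [-2.5, 2.2], [-0.1, -0.2]]
```

View pics/o_wrist0.png

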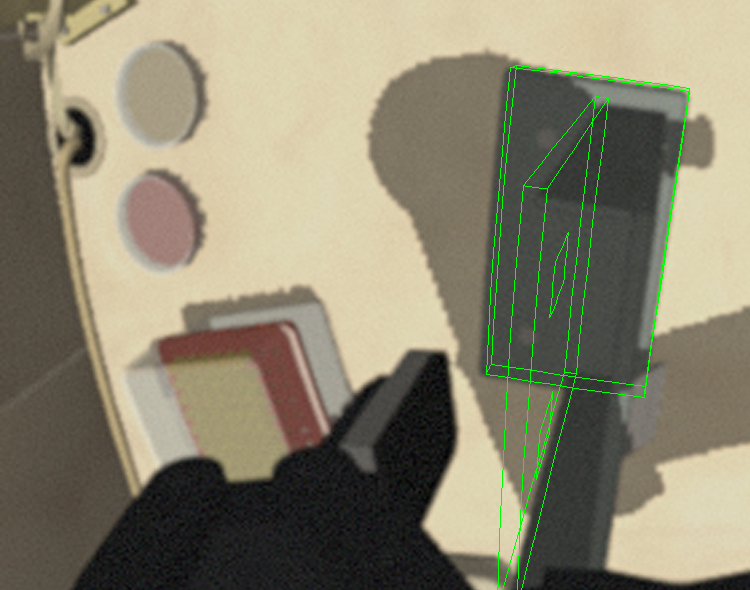

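View pics/o_wrist1.png

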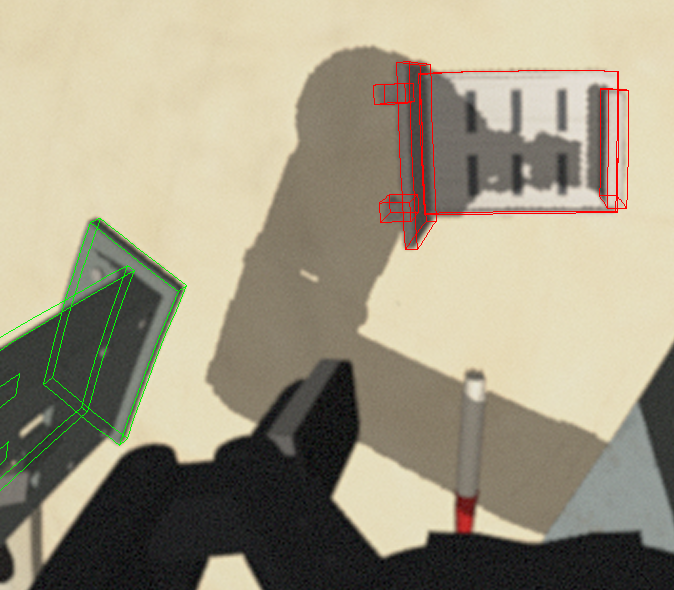

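View pics/o_scene0.png

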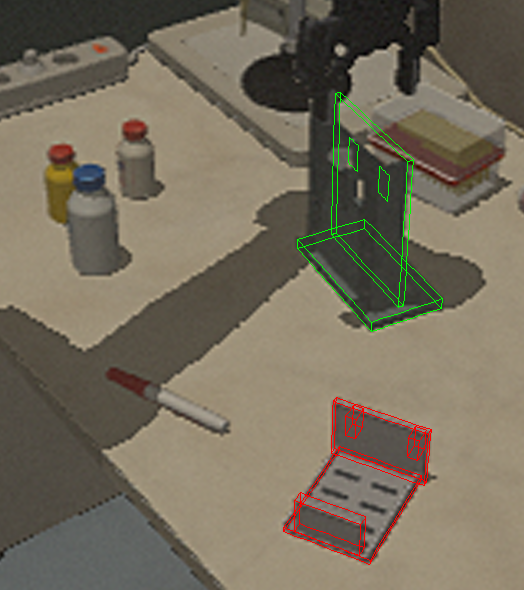

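```bash
cat >> h.py <<'E'
def yaw_of(q):  # tool yaw s.t. 0 -> tool y = world -x, tool x = world -y
    yv=R.from_quat(q).apply([0,1,0]); return np.arctan2(-yv[1],-yv[0])
def go(x,y,z,yaw):
    s=read_state();p,q=s["position"],s["ee_rot"]
    d=R.from_quat(q).inv().apply(np.array([x,y,z])-p)/1000
    t=-np.degrees(yaw-yaw_of(q)); t=(t+180)%360-180
    zt=R.from_quat(q).apply([0,0,1])
    print("clock",round(s["clock"],2),"pos",p.round(1),"yaw",round(np.degrees(yaw_of(q)),2),"F",s["contact_force"].round(1),"w",round(s["gripper_width"],1),"tilt",zt.round(4))
    print("MOVE",d.round(4),"turn",round(t,2),"dist",np.linalg.norm(d).round(3))
E
python3 - <<'E'
from h import *
s=np.load("shelf.npy");g=T(*s,[-50,0,0])[0];print(g)
go(g[0],g[1],27,s[2]); go(g[0],g[1],100,s[2])
E
```

```text
[ 416.21390057 -227.88634773    0.        ]
clock 1.05 pos [ 441.1 -173.9  228.1] yaw 26.98 F [-0.4 -1.2 -0.1] w 85.3 tilt [-8.e-04 -3.e-04 -1.e+00]
MOVE [0.0368 0.0465 0.2011] turn -0.37 dist 0.21
clock 1.05 pos [ 441.1 -173.9  228.1] yaw 26.98 F [-0.4 -1.2 -0.1] w 85.3 tilt [-8.e-04 -3.e-04 -1.e+00]
MOVE [0.0368 0.0466 0.1281] turn -0.37 dist 0.141
```

>>> jog_arm(increments=[[0.019,0.024,0.05,-0.4],[0.037,0.047,0.1,-0.4],[0.037,0.047,0.15,-0.4],[0.037,0.047,0.18,-0.4],[0.037,0.047,0.201,-0.4],[0.037,0.047,0.201,-0.4]], hand=1)

```text
clock: 1.8
position: [416.0, -227.6, 25.6]
ee_rot: [0.855, -0.519, -0.002, 0.001]
contact_force: [0.9, -0.2, 0.7]
gripper_width: 85.5
```

Run:
```python
from h import *
go(416.2,-227.9,27,.4772)
s=read_state();np.savez("p2.npz",p=s["position"],q=s["ee_rot"])
cv2.imwrite("pics/wrist2.png",get_image("wrist")[:,:,::-1]);cv2.imwrite("pics/scene2.png",get_image("scene")[:,:,::-1])
crop("pics/scene2.png","pics/c7.png",215,120,300,290,3.4);crop("pics/scene2.png","pics/c7r.png",230,130,300,220,6.5)
```

```text
clock 1.8 pos [ 416.  -227.6   25.6] yaw 27.45 F [ 0.9 -0.2  0.7] w 85.5 tilt [-4.3e-03  3.0e-04 -1.0e+00]
MOVE [ 0.0003 -0.0001 -0.0014] turn 0.11 dist 0.001
```

View pics/wrist2.png

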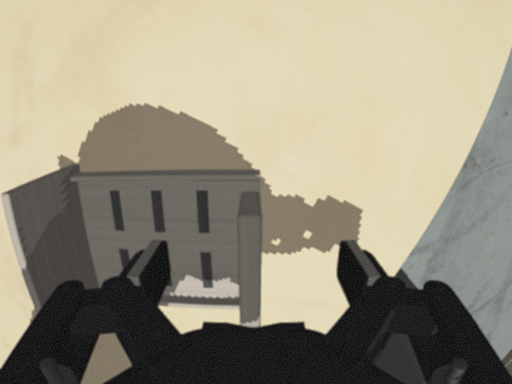

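View pics/c7r.png

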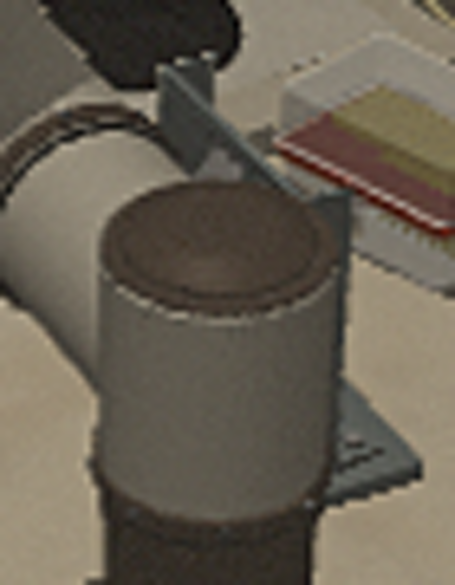

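View pics/c7.png

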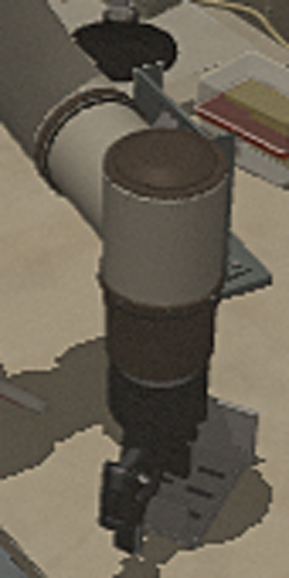

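```bash
cat > fit2.py <<'E'
from h import *
w0=(np.array([624.4537,.0449,247.2]),np.array([-0.70705988,0.70715284,0.00075299,-0.00078925]))
d=np.load("p1.npz");w1=(d["p"],d["q"])
Q=[("scene",None,(-3,70,185),(254.6,140.8)),("scene",None,(-3,-70,185),(277.7,161.2)),
("wrist",w0,(-3,-70,12),(248.1,152.2)),("wrist",w0,(-3,-70,185),(235.8,189.5)),("wrist",w1,(-3,-70,12),(77.4,211))]
def res(p): return np.concatenate([proj(n,T(*p,P),c)[0]-uv for n,c,P,uv in Q])
f=least_squares(res,[640,38,-.145],x_scale=[1,1,.01]);print(f.x,np.degrees(f.x[2]),f.fun.reshape(-1,2).round(1).tolist())
def r2(p): return np.r_[res(p),(p[2]+.147)*200]
f=least_squares(r2,[640,38,-.145],x_scale=[1,1,.01]);print(f.x,np.degrees(f.x[2]),f.fun[:-1].reshape(-1,2).round(1).tolist())
np.save("rack.npy",f.x)
for n,i,cam,b in [("wrist",0,w0,(150,110,280,330)),("scene",2,None,(215,120,315,220)),("wrist",1,w1,(0,150,140,330))]:
    k=min(590/(b[3]-b[1]),800/(b[2]-b[0]))
    im=cv2.resize(cv2.imread(f"pics/{n}{i}.png"),None,fx=k,fy=k,interpolation=cv2.INTER_CUBIC)
    draw(im,n,RACK,f.x,0,cam,(0,255,0),k);b=[int(v*k) for v in b];cv2.imwrite(f"pics/q_{n}{i}.png",im[b[1]:b[3],b[0]:b[2]])
E
python3 fit2.py
```

```text
[ 6.45485383e+02  5.07528564e+01 -1.34887546e-01] -7.728487087008414 [[-0.5, -1.8], [-1.4, -1.4], [-2.9, -0.7], [2.9, 0.4], [-2.8, -2.1]]
[ 6.46257955e+02  5.06212375e+01 -1.46575317e-01] -8.39814707184716 [[-0.1, -1.9], [-1.4, -1.4], [-2.9, -0.7], [3.0, 0.4], [-2.8, -2.1]]
```

Run:
```python
import cv2,numpy as np
a=[cv2.imread(f"pics/q_{n}.png") for n in("wrist0","wrist1")]
h=min(x.shape[0] for x in a);cv2.imwrite("pics/q01.png",cv2.resize(np.hstack([x[:h] for x in a]),(790,560)))
```

```text
(no output)
```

View pics/q01.png

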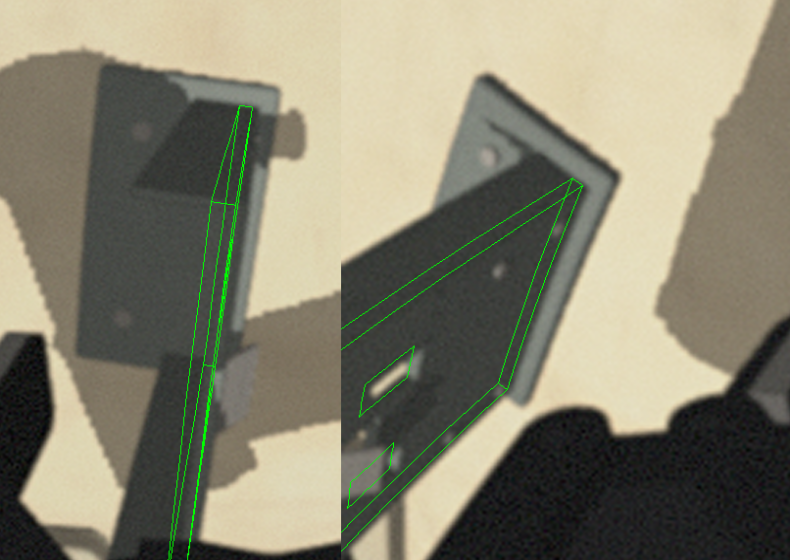

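View pics/q_scene2.png

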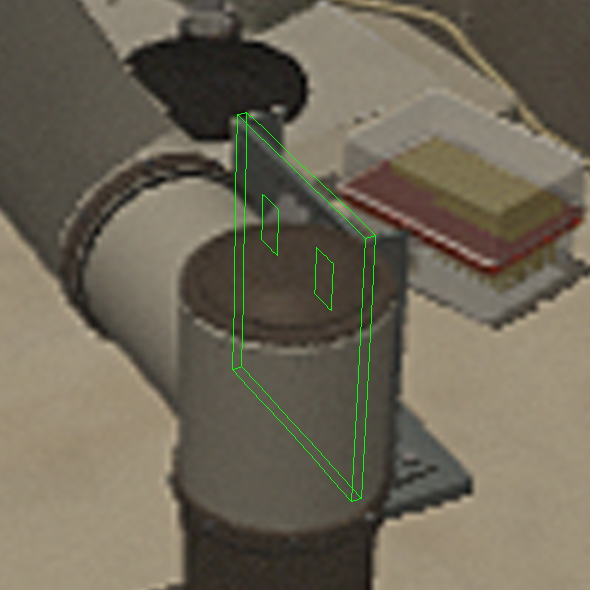

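>>> jog_arm(increments=[[0,0,0,0],[0,0,0,0],[0,0,0,0],[0,0,0,0],[0,0,0,0],[0,0,0,0],[0,0,0,0]], hand=-1)

```text
clock: 2.78
position: [417.3, -228.1, 27.9]
ee_rot: [0.855, -0.519, 0.0, 0.0]
contact_force: [-1.9, 0.3, 5.8]
gripper_width: 8.8
```

>>> jog_arm(increments=[[0,0,-0.03,0],[0,0,-0.07,0],[0,0,-0.12,0],[0,0,-0.174,0],[0,0,-0.174,0]])

```text
clock: 3.4
position: [419.3, -228.5, 205.6]
ee_rot: [0.855, -0.519, 0.005, -0.001]
contact_force: [0.3, -0.6, -3.0]
gripper_width: 9.0
```

Run:
```python
from h import *
s=read_state();print(s["clock"],s["gripper_width"],s["contact_force"]);np.savez("p3.npz",p=s["position"],q=s["ee_rot"])
cv2.imwrite("pics/wrist3.png",get_image("wrist")[:,:,::-1])
go(505.6,147.1,200,np.radians(-8.4))
```

```text
3.4 9.031906672903988 [ 0.31439691 -0.60917585 -2.98264899]
clock 3.45 pos [ 417.4 -227.8  202.8] yaw 27.44 F [-0.6  0.6 -3.7] w 9.2 tilt [ 3.5e-03 -6.0e-04 -1.0e+00]
MOVE [-0.2921 -0.251   0.0029] turn 35.84 dist 0.385
```

View pics/wrist3.png

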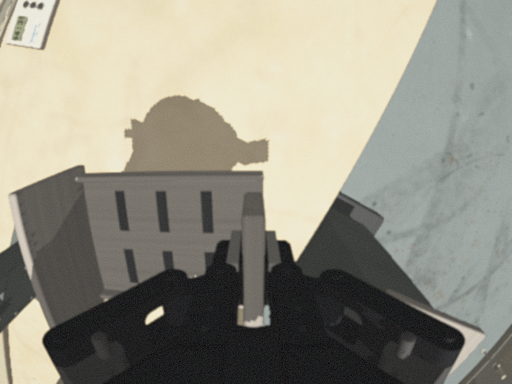

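>>> jog_arm(increments=[[-0.042,-0.036,0,6],[-0.084,-0.072,0,12],[-0.126,-0.108,0,18],[-0.168,-0.144,0,24],[-0.21,-0.18,0,30],[-0.252,-0.216,0,35.8],[-0.292,-0.251,0.002,35.8],[-0.292,-0.251,0.002,35.8],[-0.292,-0.251,0.002,35.8]])

```text
clock: 4.58
position: [504.2, 146.4, 198.4]
ee_rot: [-0.654, 0.757, -0.001, -0.002]
contact_force: [0.5, 0.2, -2.2]
gripper_width: 9.4
```

Run:
```python
from h import *
go(505.6,147.1,200,np.radians(-8.4))
s=read_state();np.savez("p4.npz",p=s["position"],q=s["ee_rot"])
cv2.imwrite("pics/wrist4.png",get_image("wrist")[:,:,::-1])
cv2.imwrite("pics/scene4.png",get_image("scene")[:,:,::-1])
go(505.6,147.1,200,np.radians(-8.4))
crop("pics/scene4.png","pics/c8.png",180,90,310,230,4.2)
```

```text
clock 4.58 pos [504.2 146.4 198.4] yaw -8.37 F [ 0.5  0.2 -2.2] w 9.4 tilt [-0.0016 -0.0031 -1.    ]
MOVE [-0.0009 -0.0013 -0.0016] turn 0.03 dist 0.002
clock 4.67 pos [504.7 145.8 199.6] yaw -8.44 F [-0.6  0.1 -1.6] w 9.2 tilt [ 6.e-04 -2.e-03 -1.e+00]
MOVE [-0.0014 -0.0007 -0.0004] turn -0.04 dist 0.002
```

View pics/wrist4.png

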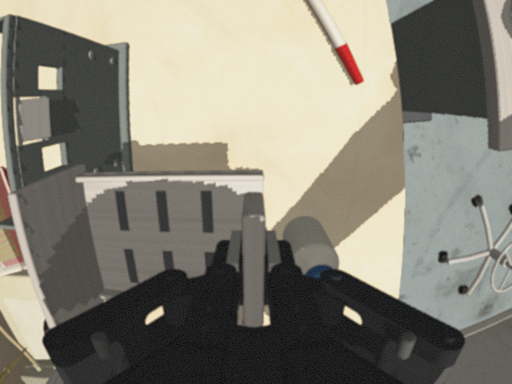

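View pics/c8.png

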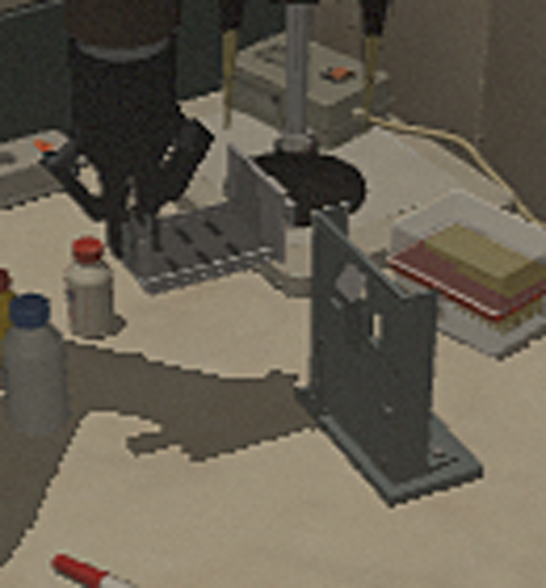

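Run:
```python
from h import *
crop("pics/wrist4.png","pics/c9.png",0,5,140,325,1.84)
crop("pics/wrist4.png","pics/c9.png",0,10,140,190,3.3)
crop("pics/scene4.png","pics/c10.png",245,135,305,215,7)
```

```text
(no output)
```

View pics/c9.png

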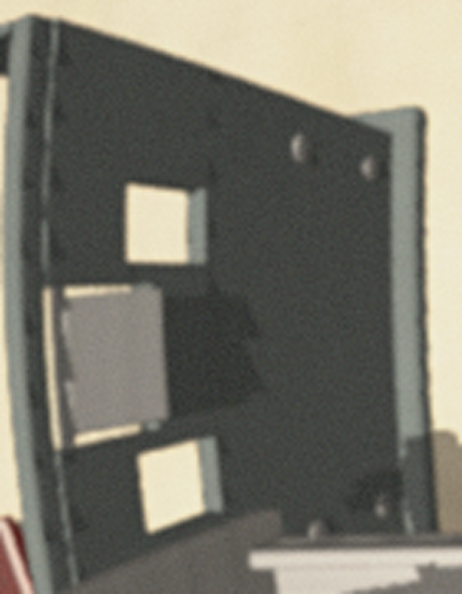

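View pics/c10.png

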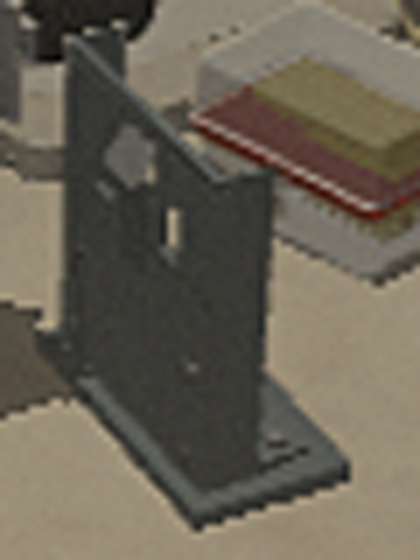

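```bash
cat > fit3.py <<'E'
from h import *
d=np.load("p4.npz");w4=(d["p"],d["q"])
c=lambda x,y:(x/3.3,10+y/3.3)
W=[((-3,-39,151),c(125,183)),((-3,-39,121),c(207,187)),((-3,-21,121),c(207,265)),((-3,-21,151),c(126,263)),
((-3,21,151),c(138,453)),((-3,21,121),c(215,437)),((-3,39,121),c(222,512)),((-3,39,151),c(147,532)),((-3,-70,185),c(53,22)),((-3,-70,12),c(390,130))]
S=[((-3,70,185),(245+68/7,135+40/7)),((-3,-70,185),(245+215/7,135+185/7)),((-3,-70,12),(245+200/7,135+490/7))]
def rw(p): return np.concatenate([proj("wrist",T(*p,P),w4)[0]-uv for P,uv in W])
def rs(p): return np.concatenate([proj("scene",T(*p,P))[0]-uv for P,uv in S])
for nm,fn in [("wrist",rw),("scene",rs),("both",lambda p:np.r_[rw(p),rs(p)*.7])]:
    f=least_squares(fn,[646,50,-.145],x_scale=[1,1,.01]);print(nm,f.x.round(2),np.degrees(f.x[2]).round(2),f.fun.reshape(-1,2).round(1).tolist())
np.save("rack.npy",least_squares(rw,[646,50,-.145],x_scale=[1,1,.01]).x)
# wrist with tool-pose slop: free z and tilts too
def rf(q):
    w=(w4[0]+[0,0,q[3]],(R.from_rotvec([q[4],q[5],0])*R.from_quat(w4[1])).as_quat())
    return np.r_[np.concatenate([proj("wrist",T(*q[:3],P),w)[0]-uv for P,uv in W]),q[3]/1.5,q[4]/.003,q[5]/.003]
f=least_squares(rf,[646,50,-.145,0,0,0],x_scale=[1,1,.01,1,.01,.01]);print(f.x.round(3),f.fun[:-3].reshape(-1,2).round(1).tolist())
# shelf in hand: hooks side? compare model of shelf as grasped
E
python3 fit3.py
```

```text
wrist [ 6.4161e+02  5.1210e+01 -1.7000e-01] -9.79 [[1.6, -1.4], [0.3, 0.8], [0.0, -0.3], [0.9, -0.3], [0.0, 1.6], [-0.4, 0.6], [-0.6, 0.3], [-0.1, 2.7], [-5.3, -4.5], [2.3, 0.8]]
scene [ 6.413e+02  4.530e+01 -1.600e-01] -9.08 [[-0.2, -0.8], [0.2, -0.2], [0.0, 0.8]]
both [ 6.4163e+02  5.1170e+01 -1.7000e-01] -9.74 [[1.6, -1.4], [0.2, 0.7], [-0.0, -0.3], [0.9, -0.4], [-0.0, 1.6], [-0.4, 0.6], [-0.6, 0.2], [-0.1, 2.6], [-5.4, -4.5], [2.2, 0.8], [-0.7, -1.1], [-0.8, -0.8], [-0.9, -0.0]]
[ 6.44827e+02  5.03980e+01 -1.74000e-01  4.18700e+00 -0.00000e+00
 -1.00000e-03] [[2.1, -0.5], [0.3, 1.5], [-0.0, -0.1], [1.4, -0.0], [0.2, 0.6], [-0.7, -0.2], [-1.0, -1.0], [0.0, 1.0], [-4.1, -2.3], [1.5, 1.5]]
```

```bash
cat > fit4.py <<'E'
import io,contextlib
with contextlib.redirect_stdout(io.StringIO()): exec(open("fit3.py").read())
del W[8]
fn=lambda p:np.r_[rw(p),rs(p)]
f=least_squares(fn,[646,50,-.145],x_scale=[1,1,.01]);print(f.x.round(3),np.degrees(f.x[2]).round(2),f.fun.reshape(-1,2).round(1).tolist())
f2=least_squares(rw,[646,50,-.145],x_scale=[1,1,.01]);print(f2.x.round(3))
np.save("rack.npy",f.x)
s4=w4[0];gy=yaw_of(w4[1]);g=T(s4[0],s4[1],gy,[50,0,0])[0]
k=1.6;im=cv2.resize(cv2.imread("pics/wrist4.png"),None,fx=k,fy=k,interpolation=cv2.INTER_CUBIC)
draw(im,"wrist",RACK,f.x,0,w4,(0,255,0),k);draw(im,"wrist",SHELF,(g[0],g[1],gy),s4[2]-27,w4,(0,0,255),k);cv2.imwrite("pics/o4.png",im[:560,:480])
k=5;im=cv2.resize(cv2.imread("pics/scene4.png"),None,fx=k,fy=k,interpolation=cv2.INTER_CUBIC)
draw(im,"scene",RACK,f.x,0,None,(0,255,0),k);draw(im,"scene",SHELF,(g[0],g[1],gy),s4[2]-27,None,(0,0,255),k);cv2.imwrite("pics/o4s.png",im[500:1080,1000:1550])
E
python3 fit4.py
```

```text
[ 6.4191e+02  5.0681e+01 -1.4600e-01] -8.35 [[0.3, -1.8], [-1.0, 0.3], [-0.9, -0.9], [0.0, -0.9], [0.1, 0.9], [-0.3, -0.1], [-0.1, -0.4], [0.4, 1.9], [0.6, 0.6], [-1.3, -1.4], [-0.5, -1.2], [-0.6, -0.1]]
[ 6.41858e+02  5.07460e+01 -1.45000e-01]
```

View pics/o4.png

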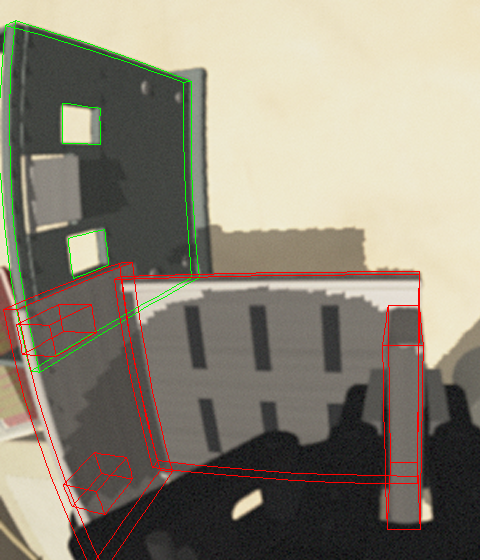

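View pics/o4s.png

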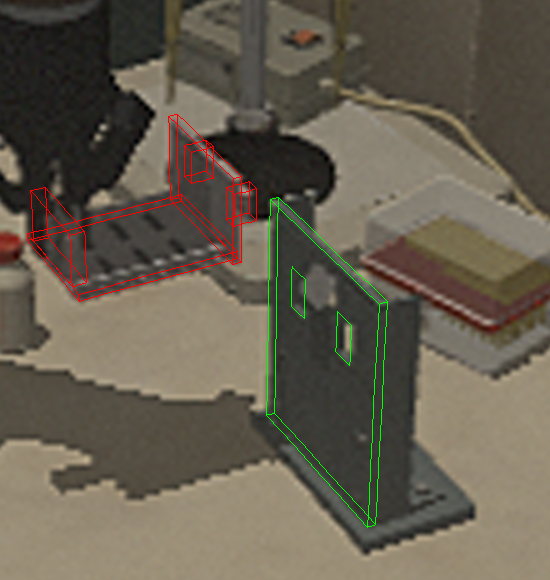

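Run:
```python
from h import *
crop("pics/wrist4.png","pics/c11.png",0,155,140,345,3.1)
crop("pics/wrist4.png","pics/c12.png",215,155,285,345,3.1)
a=cv2.imread("pics/c11.png");b=cv2.imread("pics/c12.png");cv2.imwrite("pics/c13.png",np.hstack([a,b]))
crop("pics/scene4.png","pics/c14.png",195,115,275,175,9)
print(a.shape)
```

```text
(589, 434, 3)
```

View pics/c13.png

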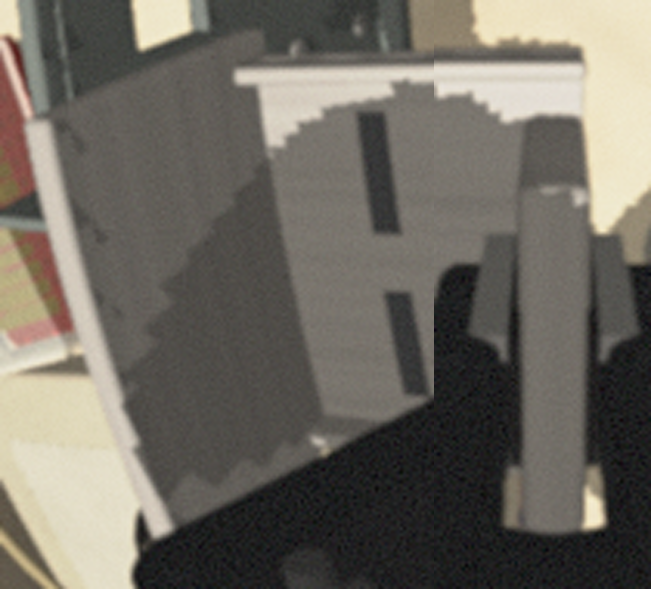

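View pics/c14.png

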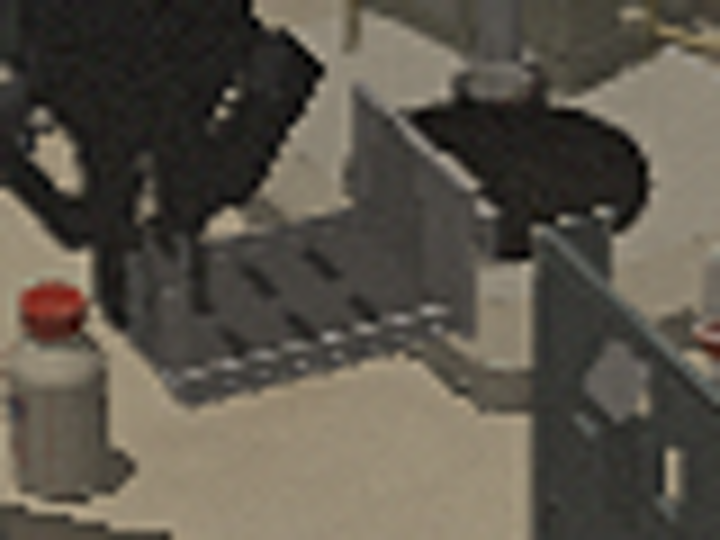

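Run:
```python
from h import *
d=np.load("p4.npz");w4=(d["p"],d["q"])
L=lambda x,y:(x/3.1,155+y/3.1); G=lambda x,y:(215+(x-434)/3.1,155+y/3.1)
W=[((49,-45,62),L(52,118)),((55,-45,62),L(27,122)),((49,45,62),L(175,528)),((55,45,62),L(148,540)),((49,-45,0),L(262,33)),
((-45,-30,42),G(519,188)),((-55,-30,42),G(588,190)),((-45,30,42),G(525,528)),((-55,30,42),G(582,528)),((-55,-40,13),G(583,62))]
gy=yaw_of(w4[1])
def model(q,P):  # grip frame
    dx,dy,dz,dyaw,pit,rol=q
    v=np.array(P,float)-[-50,0,28]
    v=R.from_euler("zyx",[gy+dyaw,pit,rol]).apply(v)
    off=R.from_euler("z",gy).apply([dx,dy,0]);return w4[0]+off+[0,0,dz]+v
sg=[1.5,3,3,.02,.03,.03]
f=least_squares(lambda q:np.r_[np.concatenate([proj("wrist",model(q,P),w4)[0]-uv for P,uv in W]),np.array(q)/sg*.5],np.zeros(6),x_scale=[1,1,1,.01,.01,.01])
print(f.x.round(4));print(f.fun[:-6].reshape(-1,2).round(1).tolist())
print("hooks pt rel TCP",(R.from_euler("z",-gy).apply(model(f.x,(55,0,36))-w4[0])).round(1), "nominal",[105,0,9])
S=[((49,45,62),(195+358/9,115+85/9)),((52,-45,62),(195+487/9,115+210/9)),((-55,-40,0),(195+190/9,115+405/9))]
print([(proj("scene",model(f.x,P))[0]-uv).round(1).tolist() for P,uv in S],[(proj("scene",model(np.zeros(6),P))[0]-uv).round(1).tolist() for P,uv in S])
```

```text
Traceback (most recent call last):
  File "h.py", line 6, in proj
    c=calibration(name);P=np.atleast_2d(np.asarray(P,float))
ValueError: time passes only in moves, steps and waits
```

```bash
sed -i 's/^def proj/import functools\nimport bench as _b\ncalibration=functools.lru_cache(None)(_b.calibration)\ndef proj/' h.py
cat > fitg.py <<'E'
from h import *
d=np.load("p4.npz");w4=(d["p"],d["q"])
L=lambda x,y:(x/3.1,155+y/3.1); G=lambda x,y:(215+(x-434)/3.1,155+y/3.1)
W=[((49,-45,62),L(52,118)),((55,-45,62),L(27,122)),((49,45,62),L(175,528)),((55,45,62),L(148,540)),((49,-45,0),L(262,33)),
((-45,-30,42),G(519,188)),((-55,-30,42),G(588,190)),((-45,30,42),G(525,528)),((-55,30,42),G(582,528)),((-55,-40,13),G(583,62))]
gy=yaw_of(w4[1])
def model(q,P):
    dx,dy,dz,dyaw,pit,rol=q
    v=np.array(P,float)-[-50,0,28]
    v=R.from_euler("ZYX",[gy+dyaw,pit,rol]).apply(v)
    off=R.from_euler("z",gy).apply([dx,dy,0]);return w4[0]+off+[0,0,dz]+v
sg=[1.5,3,3,.02,.03,.03]
f=least_squares(lambda q:np.r_[np.concatenate([proj("wrist",model(q,P),w4)[0]-uv for P,uv in W]),np.array(q)/sg*.5],np.zeros(6),x_scale=[1,1,1,.01,.01,.01])
print(f.x.round(4));print(f.fun[:-6].reshape(-1,2).round(1).tolist())
print("hooks pt rel TCP",(R.from_euler("z",-gy).apply(model(f.x,(55,0,36))-w4[0])).round(1), "nominal",[105,0,9])
S=[((49,45,62),(195+358/9,115+85/9)),((52,-45,62),(195+487/9,115+210/9)),((-55,-40,0),(195+190/9,115+405/9))]
print([(proj("scene",model(f.x,P))[0]-uv).round(1).tolist() for P,uv in S],[(proj("scene",model(np.zeros(6),P))[0]-uv).round(1).tolist() for P,uv in S])
E
python3 fitg.py
```

```text
[ 1.0108  1.3475 -3.7183 -0.0483  0.0278 -0.0677]
[[-0.1, -5.6], [-0.6, -7.5], [10.0, 15.2], [10.6, 8.8], [3.1, -12.5], [-3.8, 2.1], [-1.4, 2.8], [-8.3, -1.7], [-7.0, -0.5], [1.3, 0.1]]
hooks pt rel TCP [106.1  -3.2   1.3] nominal [105, 0, 9]
[[-0.3, 1.0], [-2.1, -1.9], [-1.4, 0.3]] [[-1.6, -1.5], [-2.2, -3.1], [-0.9, -0.1]]
```

```bash
sed -i 's/^gy=/W=[W[i] for i in (0,1,4,5,6,9)]\ngy=/' fitg.py; python3 fitg.py
```

```text
[-7.2400e-01  1.7738e+00 -3.1652e+00 -2.6000e-03 -1.6200e-02  5.3000e-03]
[[0.2, 0.9], [-0.7, -0.4], [0.7, -0.6], [-1.0, -0.1], [1.1, -0.9], [-0.3, 1.1]]
hooks pt rel TCP [104.1   1.5   6.5] nominal [105, 0, 9]
[[-2.1, -1.3], [-2.8, -2.7], [-1.2, 0.6]] [[-1.6, -1.5], [-2.2, -3.1], [-0.9, -0.1]]
```

Run:
```python
from h import *
r=np.load("rack.npy");p=T(*r,[-138,-0.8,0])[0];print(r,p);go(p[0],p[1],131.5,r[2])
```

```text
[ 6.41909704e+02  5.06807631e+01 -1.45683105e-01] [505.25540698  69.92246737   0.        ]
clock 4.67 pos [504.7 145.8 199.6] yaw -8.44 F [-0.6  0.1 -1.6] w 9.2 tilt [ 6.e-04 -2.e-03 -1.e+00]
MOVE [ 0.0748 -0.0116  0.0682] turn -0.09 dist 0.102
```

>>> jog_arm(increments=[[0.037,-0.006,0.02,0],[0.075,-0.012,0.05,0],[0.075,-0.012,0.068,0],[0.075,-0.012,0.068,0],[0.075,-0.012,0.068,0]])

```text
clock: 5.3
position: [506.2, 69.5, 132.6]
ee_rot: [-0.653, 0.757, -0.001, 0.0]
contact_force: [0.2, -0.0, -2.6]
gripper_width: 8.8
```

Run:
```python
from h import *
go(505.3,69.9,131.5,-.1457)
s=read_state();np.savez("p5.npz",p=s["position"],q=s["ee_rot"])
for n in("scene","wrist","side"):cv2.imwrite(f"pics/{n}5.png",get_image(n)[:,:,::-1]);go(505.3,69.9,131.5,-.1457)
r=np.load("rack.npy");p,q=s["position"],s["ee_rot"];gy=yaw_of(q);g=T(p[0],p[1],gy,[50,0,0])[0]
k=7;im=cv2.resize(cv2.imread("pics/scene5.png"),None,fx=k,fy=k,interpolation=cv2.INTER_CUBIC)
cv2.imwrite("pics/r5s.png",im[125*k:205*k,200*k:300*k])
draw(im,"scene",RACK,r,0,None,(0,255,0),k);draw(im,"scene",SHELF,(g[0],g[1],gy),p[2]-27,None,(0,0,255),k);cv2.imwrite("pics/o5s.png",im[125*k:205*k,200*k:300*k])
```

```text
clock 5.3 pos [506.2  69.5 132.6] yaw -8.45 F [ 0.2 -0.  -2.6] w 8.8 tilt [ 0.0022 -0.0016 -1.    ]
MOVE [-0.0002  0.0009  0.0011] turn -0.1 dist 0.001
clock 5.35 pos [506.3  69.9 132.8] yaw -8.43 F [-0.4  0.1 -1.9] w 9.1 tilt [ 0.0028 -0.0013 -1.    ]
MOVE [0.0001 0.001  0.0013] turn -0.08 dist 0.002
clock 5.4 pos [506.3  70.1 132.8] yaw -8.42 F [-0.9  0.3 -2.6] w 8.9 tilt [ 0.0028 -0.0011 -1.    ]
MOVE [0.0003 0.0009 0.0013] turn -0.07 dist 0.002
clock 5.45 pos [506.2  70.1 132.7] yaw -8.41 F [ 0.3  0.9 -2.3] w 9.3 tilt [ 0.0026 -0.0012 -1.    ]
MOVE [0.0004 0.0008 0.0012] turn -0.06 dist 0.002
```

View pics/r5s.png

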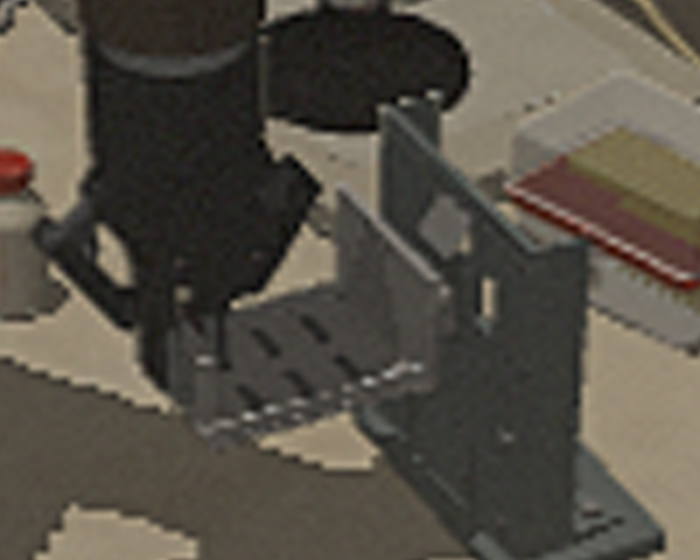

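View pics/o5s.png

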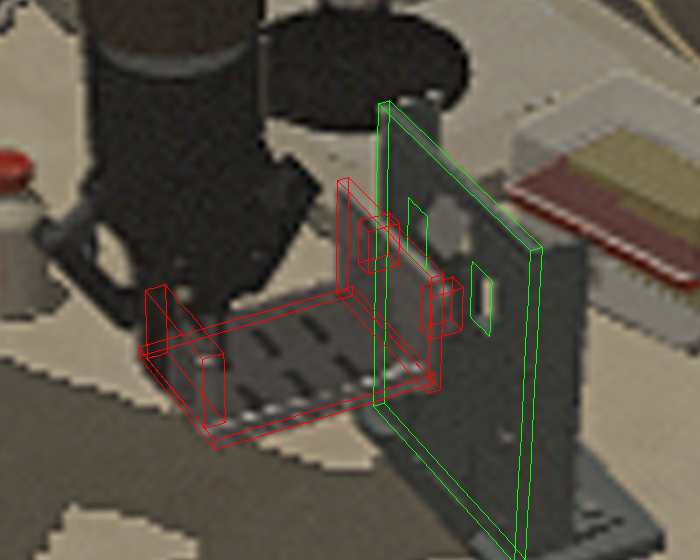

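View pics/wrist5.png

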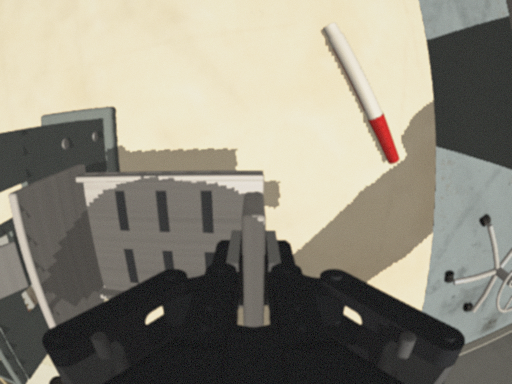

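>>> jog_arm(increments=[[0,-0.004,0.0015,0],[0,-0.008,0.0015,0],[0,-0.012,0.0015,0],[0,-0.016,0.0015,0],[0,-0.019,0.0015,0],[0,-0.019,0.0015,0]])

```text
clock: 6.2
position: [525.2, 67.3, 131.2]
ee_rot: [-0.653, 0.757, -0.001, 0.001]
contact_force: [0.9, -0.4, -2.7]
gripper_width: 9.4
```

Run:
```python
from h import *
r=np.load("rack.npy");p=T(*r,[-108,-0.8,0])[0];go(p[0],p[1],131.2,r[2])
cv2.imwrite("pics/scene6.png",get_image("scene")[:,:,::-1]);crop("pics/scene6.png","pics/c15.png",200,125,300,205,7)
cv2.imwrite("pics/wrist6.png",get_image("wrist")[:,:,::-1]);crop("pics/wrist6.png","pics/c16.png",0,90,140,345,2.3)
go(p[0],p[1],131.2,r[2])
```

```text
clock 6.2 pos [525.2  67.3 131.2] yaw -8.42 F [ 0.9 -0.4 -2.7] w 9.4 tilt [ 0.0025 -0.0012 -1.    ]
MOVE [ 0.0003 -0.0099  0.    ] turn -0.08 dist 0.01
clock 6.3 pos [524.8  67.3 131.2] yaw -8.42 F [-0.   0.6 -1.8] w 9.4 tilt [ 0.0023 -0.0012 -1.    ]
MOVE [ 0.0002 -0.0102  0.    ] turn -0.07 dist 0.01
```

View pics/c15.png

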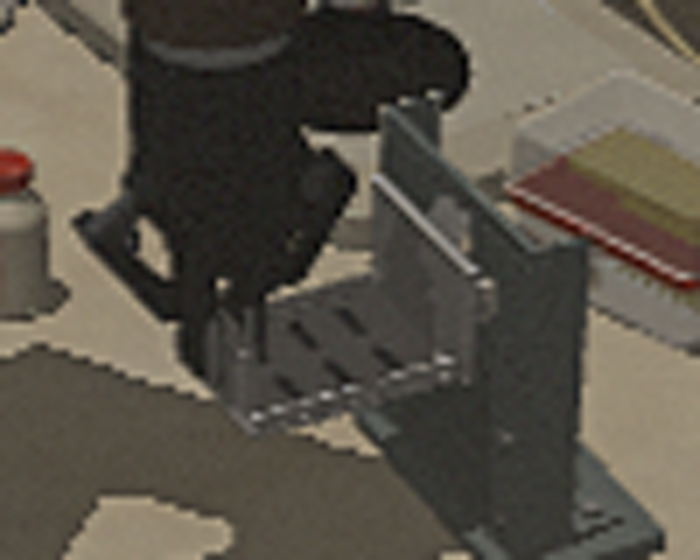

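View pics/c16.png

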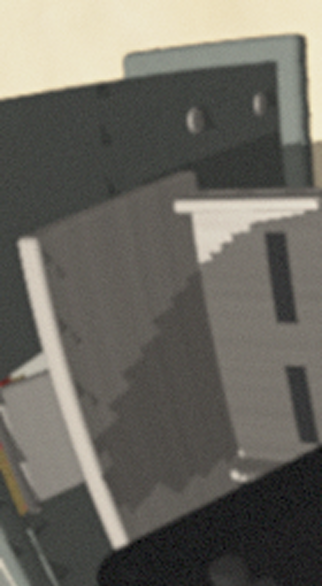

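>>> jog_arm(increments=[[0,-0.003,0,0],[0,-0.006,0,0],[0,-0.009,0,0],[0,-0.011,0,0],[0,-0.011,0,0]])

```text
clock: 6.92
position: [535.5, 65.5, 130.9]
ee_rot: [-0.653, 0.757, -0.001, 0.0]
contact_force: [-2.9, 0.4, -3.1]
gripper_width: 9.4
```

Run:
```python
from h import *
r=np.load("rack.npy");p=T(*r,[-108,-0.8,0])[0];go(p[0],p[1],131.2,r[2])
cv2.imwrite("pics/scene7.png",get_image("scene")[:,:,::-1]);crop("pics/scene7.png","pics/c17.png",200,125,300,205,7)
```

```text
clock 6.92 pos [535.5  65.5 130.9] yaw -8.44 F [-2.9  0.4 -3.1] w 9.4 tilt [ 0.0013 -0.0015 -1.    ]
MOVE [ 0.      0.0006 -0.0003] turn -0.09 dist 0.001
```

View pics/c17.png

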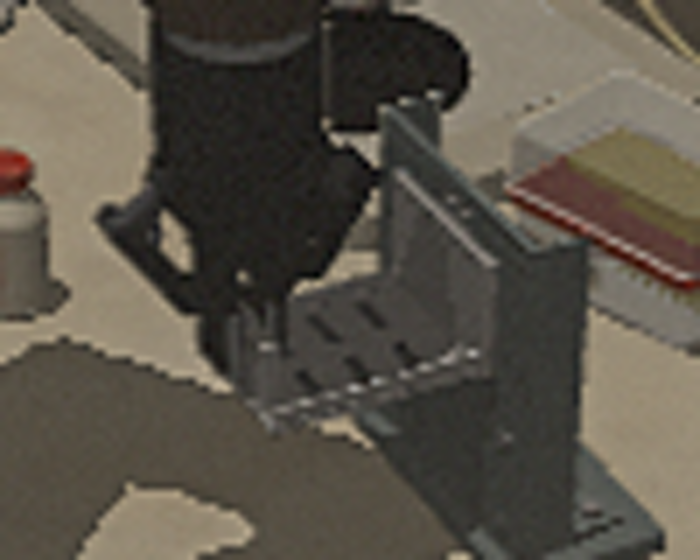

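>>> jog_arm(increments=[[0,-0.001,0,0],[0,-0.002,0,0],[0,-0.003,0,0],[0,-0.003,0,0]])

```text
clock: 7.48
position: [536.4, 65.3, 130.6]
ee_rot: [-0.653, 0.757, 0.0, -0.001]
contact_force: [-8.7, 3.1, -0.4]
gripper_width: 9.1
```

>>> jog_arm(increments=[[0,0,0.003,0],[0,0,0.006,0],[0,0,0.009,0],[0,0,0.012,0],[0,0,0.015,0],[0,0,0.015,0]])

```text
clock: 8.22
position: [536.4, 65.4, 116.0]
ee_rot: [-0.653, 0.757, 0.0, -0.001]
contact_force: [-5.0, 1.2, -0.8]
gripper_width: 8.9
```

>>> jog_arm(increments=[[0,0,0.002,0],[0,0,0.004,0],[0,0,0.006,0],[0,0,0.006,0]])

```text
clock: 8.72
position: [536.2, 65.5, 111.9]
ee_rot: [-0.653, 0.757, 0.0, -0.001]
contact_force: [-10.4, 0.5, 9.4]
gripper_width: 9.1
```

Run:
```python
from h import *
go(536.4,65.4,112,-.1457)
cv2.imwrite("pics/scene8.png",get_image("scene")[:,:,::-1]);crop("pics/scene8.png","pics/c18.png",200,125,300,205,7)
cv2.imwrite("pics/wrist8.png",get_image("wrist")[:,:,::-1])
```

```text
clock 8.72 pos [536.2  65.5 111.9] yaw -8.44 F [-10.4   0.5   9.4] w 9.1 tilt [-0.0016 -0.0012 -1.    ]
MOVE [ 0.0001 -0.0002 -0.0001] turn -0.09 dist 0.0
```

View pics/c18.png

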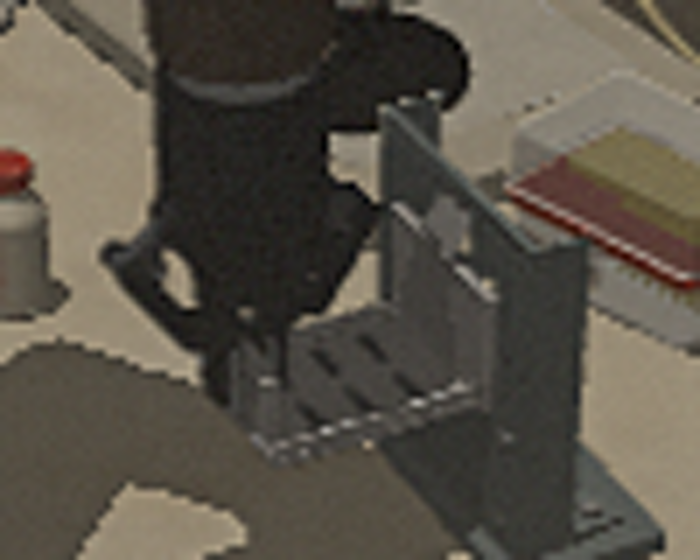

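View pics/wrist8.png

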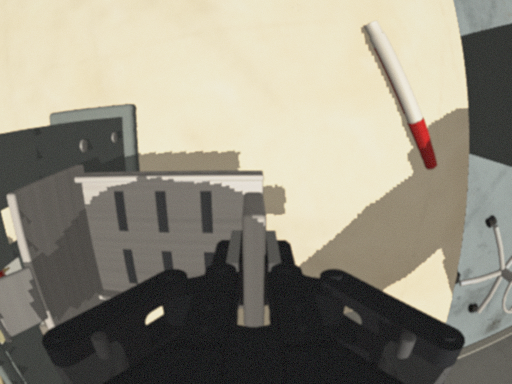

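>>> jog_arm(increments=[[0,0,0.003,0],[0,0,0.003,0],[0,0,0,0]])

```text
clock: 9.2
position: [536.4, 65.5, 113.2]
ee_rot: [-0.653, 0.757, -0.0, -0.0]
contact_force: [-3.1, 0.4, -3.8]
gripper_width: 9.1
```

>>> jog_arm(increments=[[0,0,0,0],[0,0,0,0],[0,0,0,0],[0,0,0,0],[0,0,0,0]], hand=0.3)

```text
clock: 9.82
position: [536.5, 65.5, 113.2]
ee_rot: [-0.653, 0.757, -0.0, -0.0]
contact_force: [0.6, -0.3, 0.4]
gripper_width: 55.4
```

>>> jog_arm(increments=[[0,0,-0.02,0],[0,0,-0.06,0],[0,0,-0.11,0],[0,0,-0.15,0],[0,0,-0.15,0]])

```text
clock: 10.45
position: [538.3, 66.1, 267.1]
ee_rot: [-0.653, 0.757, -0.002, 0.004]
contact_force: [1.0, -0.4, -0.3]
gripper_width: 55.7
```

Run:
```python
from h import *
s=read_state();np.savez("p9.npz",p=s["position"],q=s["ee_rot"])
cv2.imwrite("pics/wrist9.png",get_image("wrist")[:,:,::-1])
cv2.imwrite("pics/scene9.png",get_image("scene")[:,:,::-1]);crop("pics/scene9.png","pics/c19.png",160,125,300,225,5)
go(560,312,263,0)
c=lambda x,y:(160+x/8,130+y/8)
print("small base",atz("scene",c(335,322),0),"cap top centre",atz("scene",c(328,142),85),"large top",atz("scene",c(217,252),115),"yellow top",atz("scene",c(148,203),85))
```

```text
clock 10.55 pos [536.1  65.7 262.9] yaw -8.45 F [-0.1  0.5 -0.5] w 55.7 tilt [-1.e-04 -2.e-04 -1.e+00]
MOVE [-2.472e-01  1.250e-02 -2.000e-04] turn -8.45 dist 0.247
small base [552.5 302.8   0. ] cap top centre [563.1 317.2  85. ] large top [457.2 226.3 115. ] yellow top [473.1 318.9  85. ]
```

View pics/c19.png

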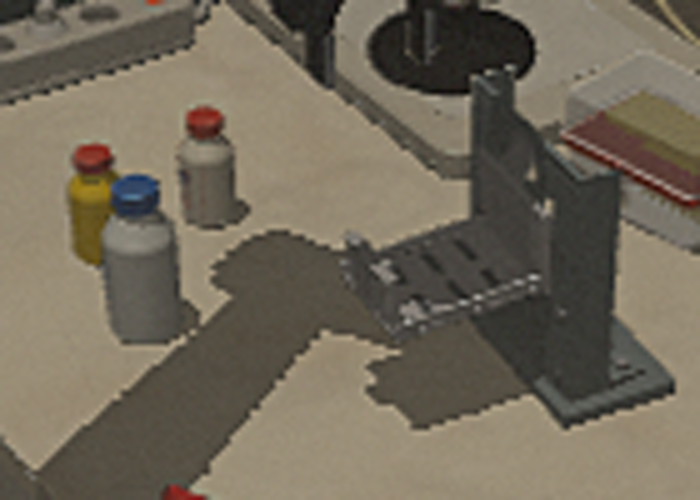

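View pics/wrist9.png

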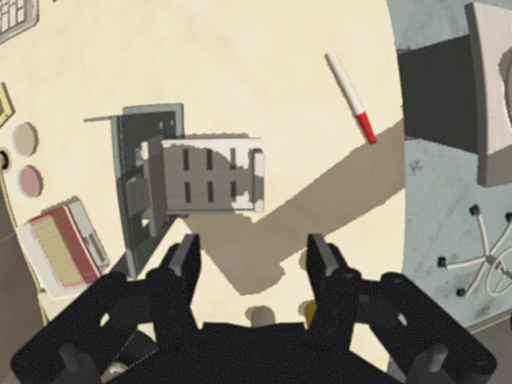

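>>> jog_arm(increments=[[-0.03,0,0,10],[-0.06,0,0,20],[-0.09,0,0,30],[-0.12,0,0,40],[-0.15,0,0,50],[-0.18,0,0,60],[-0.21,0,0,70],[-0.245,0.012,0,80],[-0.245,0.012,0,90],[-0.245,0.012,0,90]], hand=1)

```text
clock: 11.8
position: [559.5, 309.8, 260.5]
ee_rot: [0.072, 0.997, -0.002, -0.002]
contact_force: [0.2, -0.6, -0.5]
gripper_width: 85.5
```

Run:
```python
from h import *
s=read_state();np.savez("p10.npz",p=s["position"],q=s["ee_rot"])
cv2.imwrite("pics/wrist10.png",get_image("wrist")[:,:,::-1])
go(561,314,150,np.radians(-98.4));print(read_state()["joints"].round(2))
```

```text
clock 11.85 pos [559.8 309.5 261. ] yaw -98.27 F [-0.4 -0.9  0. ] w 85.4 tilt [-0.0026 -0.0023 -1.    ]
MOVE [-0.0008  0.005   0.111 ] turn 0.13 dist 0.111
[ 0.76  0.4   0.07 -0.   -1.24 -2.47]
```

View pics/wrist10.png

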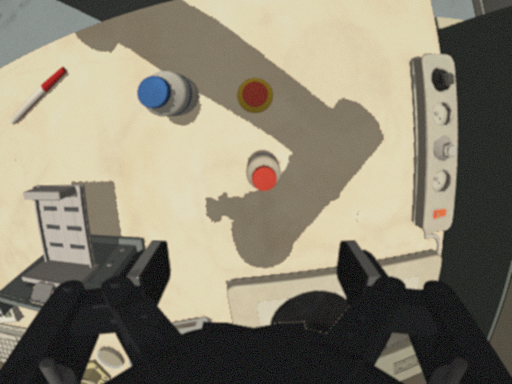

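Run:
```python
from h import *
crop("pics/wrist10.png","pics/c20.png",230,70,300,210,4.2)
d=np.load("p10.npz");w=(d["p"],d["q"])
im=cv2.imread("pics/wrist10.png");hsv=cv2.cvtColor(im,cv2.COLOR_BGR2HSV)
m=cv2.inRange(hsv,(0,140,100),(10,255,255))|cv2.inRange(hsv,(170,140,100),(180,255,255))
n,l,st,c=cv2.connectedComponentsWithStats(m)
for i in range(1,n):
    if st[i,4]>60: print(c[i],st[i],atz("wrist",c[i],85,w))
```

```text
[52.6576087  79.10326087] [ 42  68  23  23 184] [404.2  94.9  85. ]
[254.68152866  93.67303609] [243  82  25  24 471] [473.5 323.2  85. ]
[263.88646288 178.19432314] [252 166  24  25 458] [560.7 320.3  85. ]
[439.09230769 212.86153846] [434 210  12   8  65] [633.5 531.8  85. ]
```

View pics/c20.png

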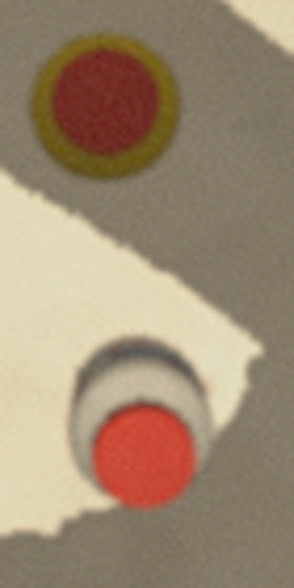

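Run:
```python
from h import *
go(561.2,319.5,48,np.radians(-98.35))
```

```text
clock 11.85 pos [559.8 309.5 261. ] yaw -98.27 F [-0.4 -0.9  0. ] w 85.4 tilt [-0.0026 -0.0023 -1.    ]
MOVE [-0.0005  0.0107  0.213 ] turn 0.08 dist 0.213
```

>>> jog_arm(increments=[[0,0.011,0.04,0],[0,0.011,0.09,0],[0,0.011,0.14,0],[0,0.011,0.18,0],[0,0.011,0.213,0],[0,0.011,0.213,0]])

```text
clock: 12.6
position: [559.1, 317.7, 44.6]
ee_rot: [0.072, 0.997, -0.004, -0.004]
contact_force: [-0.1, 0.4, 0.5]
gripper_width: 85.5
```

Run:
```python
from h import *
go(561.2,319.5,48,np.radians(-98.35))
cv2.imwrite("pics/wrist11.png",get_image("wrist")[:,:,::-1])
```

```text
clock 12.6 pos [559.1 317.7  44.6] yaw -98.23 F [-0.1  0.4  0.5] w 85.5 tilt [-0.0084 -0.0073 -0.9999]
MOVE [-0.0018  0.0021 -0.0034] turn 0.12 dist 0.004
```

View pics/wrist11.png

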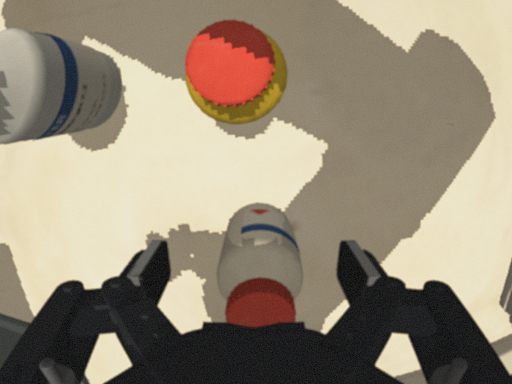

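>>> jog_arm(increments=[[-0.001,0.001,-0.002,0],[-0.001,0.001,-0.002,0],[-0.001,0.001,-0.002,0]])

```text
clock: 13.02
position: [562.1, 320.1, 50.3]
ee_rot: [0.071, 0.997, -0.002, -0.001]
contact_force: [-0.4, -0.1, -0.5]
gripper_width: 85.4
```

>>> jog_arm(increments=[[0,0,0,0],[0,0,0,0],[0,0,0,0],[0,0,0,0],[0,0,0,0],[0,0,0,0],[0,0,0,0]], hand=-1)

```text
clock: 13.9
position: [562.4, 320.4, 50.6]
ee_rot: [0.071, 0.997, -0.001, -0.001]
contact_force: [0.3, 1.0, 2.7]
gripper_width: 38.8
```

Run:
```python
from h import *
go(561.2,319.5,48,np.radians(-98.35))
s=read_state();np.savez("p12.npz",p=s["position"],q=s["ee_rot"])
cv2.imwrite("pics/wrist12.png",get_image("wrist")[:,:,::-1])
```

```text
clock 13.9 pos [562.4 320.4  50.6] yaw -98.18 F [0.3 1.  2.7] w 38.8 tilt [-0.0022 -0.0025 -1.    ]
MOVE [ 0.001  -0.0011  0.0026] turn 0.17 dist 0.003
```

View pics/wrist12.png

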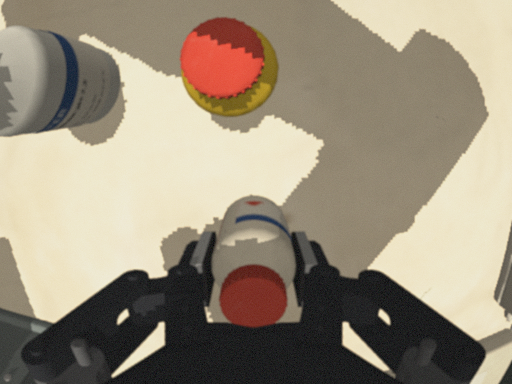

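Run:
```python
from h import *
d=np.load("p12.npz");w=(d["p"],d["q"])
b=atz("wrist",(254,296),85,w);print("cap",b)
off=R.from_quat(w[1]).inv().apply(b-w[0]);print("in tool",off)
go(562.4,320.4,205,np.radians(-98.35));go(585,58.8,205,np.radians(-98.35))
```

```text
cap [556.5 321.7  85. ]
in tool [  6.0665036    0.35591144 -34.39573687]
clock 13.95 pos [562.4 320.4  50.6] yaw -98.18 F [-0.1  0.8  2.9] w 39.0 tilt [-0.0021 -0.0024 -1.    ]
MOVE [ 0.0003 -0.0004 -0.1544] turn 0.17 dist 0.154
clock 13.95 pos [562.4 320.4  50.6] yaw -98.18 F [-0.1  0.8  2.9] w 39.0 tilt [-0.0021 -0.0024 -1.    ]
MOVE [-0.0593 -0.2561 -0.1538] turn 0.17 dist 0.305
```

>>> jog_arm(increments=[[0,0,-0.03,0],[0,0,-0.07,0],[0,0,-0.12,0],[0,0,-0.155,0],[-0.012,-0.05,-0.155,0.2],[-0.024,-0.1,-0.155,0.2],[-0.036,-0.15,-0.155,0.2],[-0.048,-0.2,-0.155,0.2],[-0.062,-0.256,-0.155,0.2],[-0.062,-0.256,-0.155,0.2]])

```text
clock: 15.2
position: [586.4, 54.6, 204.8]
ee_rot: [0.076, 0.997, -0.002, -0.003]
contact_force: [0.3, 0.7, -2.2]
gripper_width: 38.5
```

>>> jog_arm(increments=[[0,0,0,0],[0,0,0,0]])

```text
clock: 15.45
position: [585.9, 55.2, 204.0]
ee_rot: [0.076, 0.997, -0.002, -0.004]
contact_force: [0.5, 0.2, -1.8]
gripper_width: 38.8
```

Run:
```python
from h import *
s=read_state();np.savez("p13.npz",p=s["position"],q=s["ee_rot"])
cv2.imwrite("pics/wrist13.png",get_image("wrist")[:,:,::-1])
cv2.imwrite("pics/scene13.png",get_image("scene")[:,:,::-1]);crop("pics/scene13.png","pics/c21.png",200,100,300,220,5)
go(588,58.4,205,np.radians(-98.35));print(read_state()["joints"].round(2))
```

```text
clock 15.55 pos [586.2  55.6 204.4] yaw -98.64 F [-0.2 -0.4 -2. ] w 38.8 tilt [-0.0068 -0.0034 -1.    ]
MOVE [-0.0014  0.003  -0.0006] turn -0.29 dist 0.003
[ 0.37  0.36 -0.14  0.   -1.07 -2.09]
```

View pics/wrist13.png

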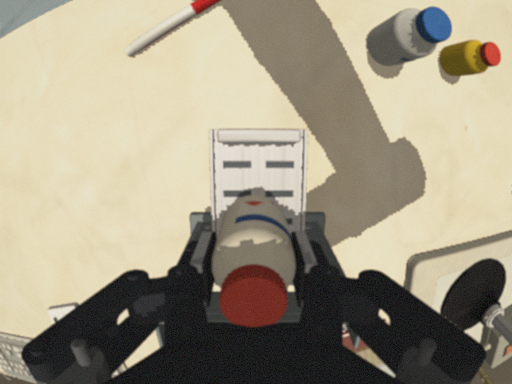

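View pics/c21.png

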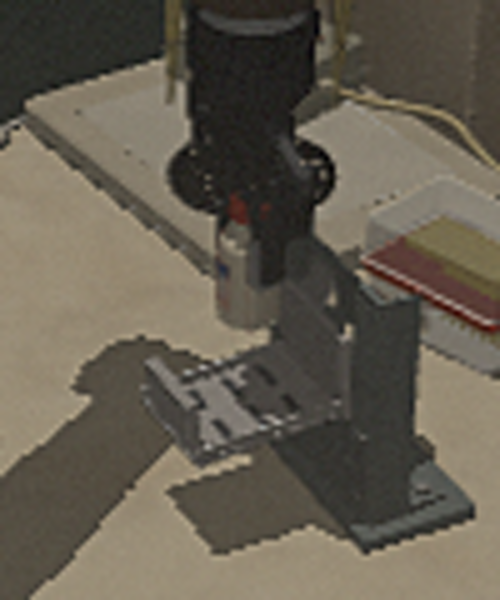

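Run:
```python
from h import *
crop("pics/wrist13.png","pics/c22.png",195,115,320,300,3.2)
d=np.load("p13.npz");w=(d["p"],d["q"])
r=np.load("rack.npy")
ri=lambda P:T(0,0,-r[2],np.asarray(P)-[r[0],r[1],0])[0].round(1)
for z in (124,127): print([ri(atz("wrist",uv,z,w)) for uv in((218,131),(303,131),(302,143))])
b=atz("wrist",(253,295),239.4,w);print("cap rack frame",ri(b),"TCP",ri(w[0]))
```

```text
[array([-113.2,  -28. ,  124. ]), array([-113.2,   30.8,  124. ]), array([-104.7,   30.3,  124. ])]
[array([-113.5,  -27.6,  127. ]), array([-113.4,   30.4,  127. ]), array([-105. ,   29.8,  127. ])]
cap rack frame [-63.1  -3.5 239.4] TCP [-56.1  -3.6 204. ]
```

View pics/c22.png

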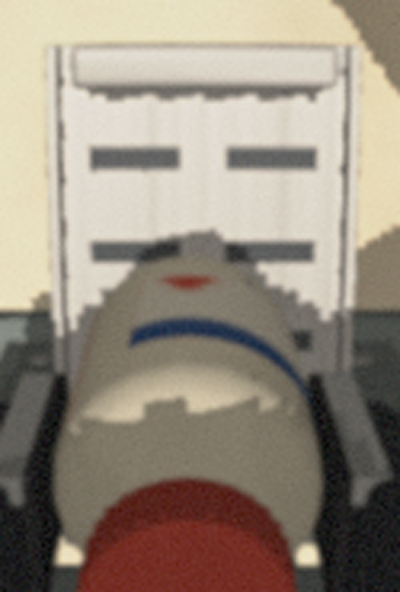

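>>> jog_arm(increments=[[0,0.004,0.015,0],[0,0.004,0.03,0],[0,0.004,0.045,0],[0,0.004,0.055,0],[0,0.004,0.058,0],[0,0.004,0.058,0]])

```text
clock: 16.3
position: [586.6, 59.3, 146.4]
ee_rot: [0.075, 0.997, -0.002, -0.003]
contact_force: [0.3, 0.4, -1.6]
gripper_width: 38.7
```

>>> jog_arm(increments=[[0,0,0.001,0],[0,0,0.002,0],[0,0,0.003,0],[0,0,0.004,0],[0,0,0.005,0],[0,0,0.005,0]])

```text
clock: 17.05
position: [586.5, 59.3, 141.2]
ee_rot: [0.075, 0.997, -0.002, -0.003]
contact_force: [-0.0, 0.0, -1.1]
gripper_width: 39.1
```

>>> jog_arm(increments=[[0,0,0.0005,0],[0,0,0.001,0],[0,0,0.0015,0],[0,0,0.0015,0]])

```text
clock: 17.55
position: [586.5, 59.3, 139.7]
ee_rot: [0.075, 0.997, -0.002, -0.003]
contact_force: [-0.3, -0.9, -1.1]
gripper_width: 38.8
```

Run:
```python
from h import *
for i in range(2):
    print(read_state()["contact_force"].round(1)); im=get_image("scene")
cv2.imwrite("pics/scene14.png",im[:,:,::-1]);crop("pics/scene14.png","pics/c23.png",200,110,300,200,7)
```

```text
[-0.3 -0.9 -1.1]
[-0.3 -1.  -1.3]
```

View pics/c23.png

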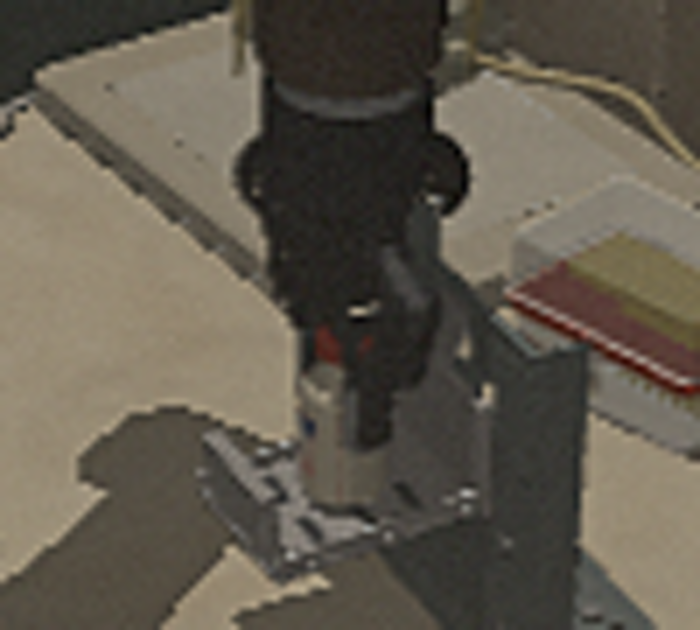

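>>> jog_arm(increments=[[0,0,0.0005,0],[0,0,0.001,0],[0,0,0.0015,0],[0,0,0.0015,0]])

```text
clock: 18.15
position: [586.5, 59.2, 138.3]
ee_rot: [0.075, 0.997, -0.002, -0.003]
contact_force: [0.3, -0.4, -1.8]
gripper_width: 38.7
```

>>> jog_arm(increments=[[0,0,0.0005,0],[0,0,0.001,0],[0,0,0.0015,0],[0,0,0.0015,0]])

```text
clock: 18.65
position: [586.6, 59.2, 137.8]
ee_rot: [0.075, 0.997, -0.002, -0.003]
contact_force: [-2.4, 0.4, 5.4]
gripper_width: 39.6
```

>>> jog_arm(increments=[[0,0,0,0],[0,0,0,0],[0,0,0,0],[0,0,0,0]], hand=0.2)

```text
clock: 19.15
position: [586.6, 59.2, 137.6]
ee_rot: [0.075, 0.997, -0.002, -0.003]
contact_force: [-0.4, -0.1, 0.1]
gripper_width: 51.0
```

Run:
```python
from h import *
cv2.imwrite("pics/wrist15.png",get_image("wrist")[:,:,::-1]);go(586.5,59.2,200,np.radians(-98.35))
```

```text
clock 19.2 pos [586.6  59.2 137.7] yaw -98.62 F [ 0.1  0.7 -0.5] w 51.2 tilt [-0.0063 -0.0038 -1.    ]
MOVE [ 0.0004 -0.0003 -0.0623] turn -0.27 dist 0.062
```

View pics/wrist15.png

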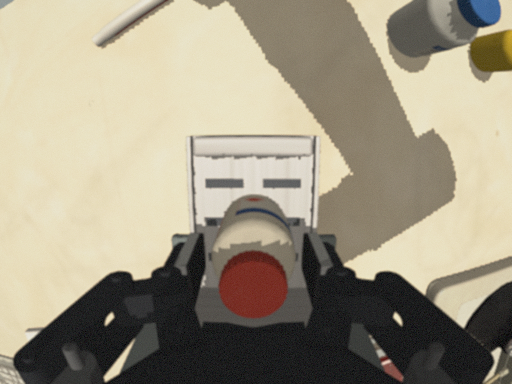

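Released; the bottle stands between the fingers at about (253,285). I open a little more and lift straight up.

>>> jog_arm(increments=[[0,0,0,0],[0,0,0,0],[0,0,-0.01,0],[0,0,-0.03,0],[0,0,-0.06,0],[0,0,-0.1,0],[0,0,-0.13,0],[0,0,-0.13,0],[0,0,-0.13,0]], hand=0.6)

```text
clock: 20.32
position: [586.9, 59.7, 267.3]
ee_rot: [0.075, 0.997, -0.002, -0.003]
contact_force: [-0.6, 0.2, -0.8]
gripper_width: 68.3
```

Run:
```python
from h import *
s=read_state();w=(s["position"],s["ee_rot"])
cv2.imwrite("pics/wrist16.png",get_image("wrist")[:,:,::-1])
cv2.imwrite("pics/scene16.png",get_image("scene")[:,:,::-1]);crop("pics/scene16.png","pics/c24.png",200,120,300,205,7)
r=np.load("rack.npy")
k=7;im=cv2.imread("pics/c24.png")
```

```text
(no output)
```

View pics/c24.png

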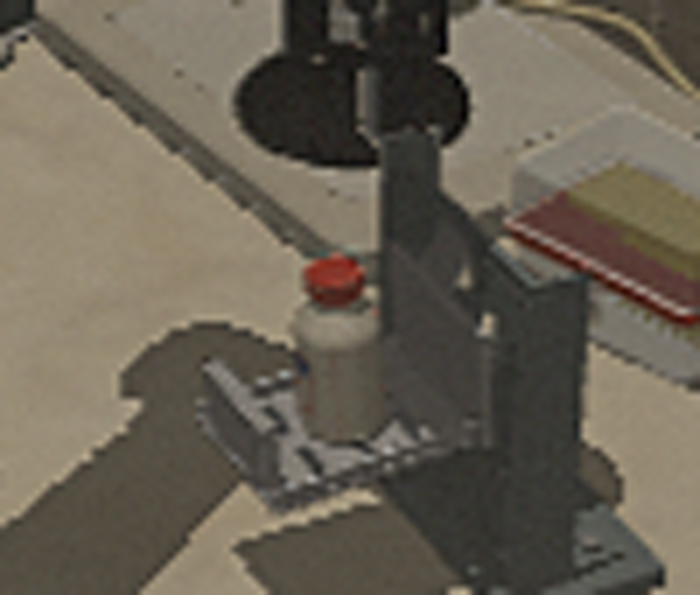

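View pics/wrist16.png

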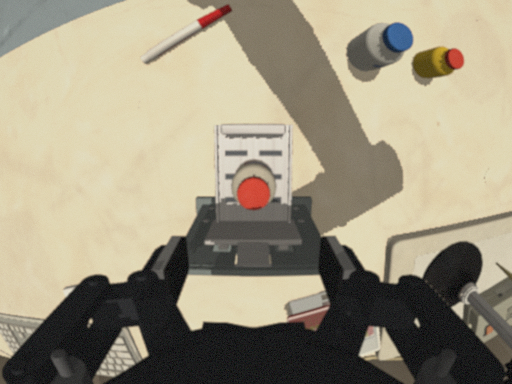

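Run:
```python
from h import *
s=read_state();w=(s["position"],s["ee_rot"]);r=np.load("rack.npy")
crop("pics/wrist16.png","pics/c25.png",185,115,325,285,3.5)
ri=lambda P:T(0,0,-r[2],np.asarray(P)-[r[0],r[1],0])[0].round(1)
print("cap centre rack frame",ri(atz("wrist",(253,193),172,w)),"base lower-front edge",ri(atz("wrist",(254,162),88,w)), s["joint_vel"].round(3))
print("flange",[ri(atz("wrist",uv,124,w)) for uv in((220,125),(286,125))])
k=3.5;im=cv2.resize(cv2.imread("pics/wrist16.png"),None,fx=k,fy=k,interpolation=cv2.INTER_CUBIC)
sh=T(*r,[-58,0,0])[0]
draw(im,"wrist",RACK,r,0,w,(0,255,0),k);draw(im,"wrist",SHELF,(sh[0],sh[1],r[2]),85,w,(0,0,255),k)
cv2.imwrite("pics/o16.png",im[int(115*k):int(285*k),int(185*k):int(325*k)])
```

```text
cap centre rack frame [-64.3   0.2 172. ] base lower-front edge [-73.6   0.7  88. ] [-0.001  0.006  0.003  0.004 -0.     0.001]
flange [array([-114.1,  -29.6,  124. ]), array([-113.9,   29.7,  124. ])]
```

View pics/c25.png

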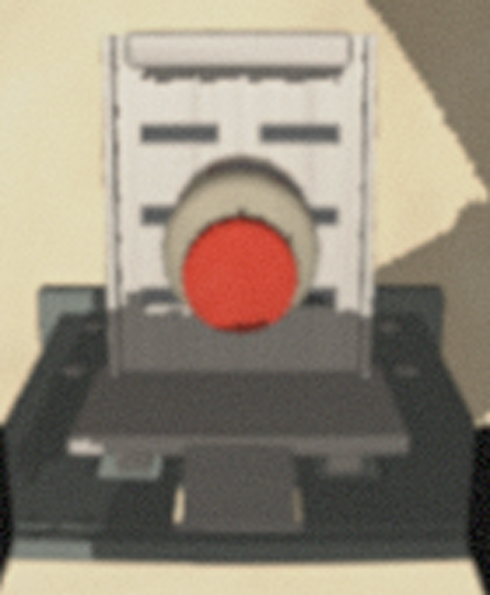

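View pics/o16.png

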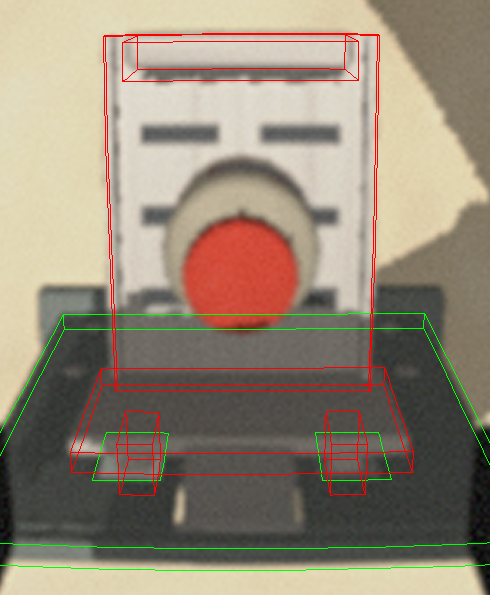

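```bash
python3 -c "
from bench import *
print(job_done(), read_state()['clock'])"
```

```text
the job is handed in; nothing more can be done
the job is handed in; nothing more can be done
```

The shelf is hung on the upright and the small cream, red-capped bottle is standing on it. I handed the job in at about 20.4 s; no verdict is given, so this rests on my own checks.

**Shelf:** I gripped it by its flange and pushed the hooks through the slots until the back plate met the panel (about 9 N). I then pushed down until it stopped at TCP z 112 mm, which puts the deck underside at about 85 mm as required. The wrist and scene pictures show the flap sprung out over the back plate.

**Bottle:** I lowered it until it touched the deck, with 5 N of contact, then released it and lifted clear. It stands upright within about 6 mm of the deck's middle, and the robot was touching nothing when I handed in.

**Other objects:** I never touched the large bottle, tape roll or marker. I did not re-measure their positions at the end.

**Checks that disagreed:**
- The deck was about 3 mm lower at its middle than if level. That is roughly 0.05 rad of droop, inside the stated 0.06 rad.
- Camera and arm estimates of hook height in the grip differed by about 2.5 mm. I aimed between them, and the hooks went in cleanly.
- The flap angle was judged only from pictures, not measured.

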